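# Load the lantern battery charger and switch it on

## Robot

A 6-joint arm with a two-finger parallel gripper is mounted at the origin on the work surface. World frame = base frame: x ahead of the robot, y to its left, z up, the work surface at z = 0. Lengths are in m, angles in rad, forces in N, time in s.
With the tool pointing down it reaches from about 0.3 to 0.775 m from the base axis. Payload 14.6 kg.
Tool frame: the origin (TCP) lies between the finger pads, 19 mm behind the fingertips; this is the grasp point; z points along the fingers, x is the direction in which the jaws open and shut, and the axes are right-handed (so a half turn about z gives the same grasp; the last joint's range is limited). The gripper opens to 85 mm and grips with 20 to 120 N. Pads are 22 mm wide; open, the fingers measure 114 mm over their backs; the gripper's body (76 mm by 85 mm) begins 54 mm behind the grasp point. The pads swing forward as they close: fully open they stand 13 mm farther back than shut.
Start: joints at [-1.36, 0.3, 1.521, -0, 1.321, -0.067], TCP at [0.151, -0.529, 0.25] pointing down, gripper open.
Joint ranges: [-3.03, 3.03], [-0.79, 2.21], [0.23, 2.52], [-1.04, 4.18], [0, 3.07], [-2.55, 2.55]. Speed limits (rad/s): [2.22, 2.22, 2.57, 3.14, 3.14, 3.14].

## Interface

Orientations are given as a unit quaternion [x, y, z, w].
In Python, from rig import get_state, grab_frame, get_calibration, hand_in gives the robot as it stands.
- The arm moves only by the shell command python3 -m jog 'ROWS'. ROWS is text: rows parted by semicolons, each of 7 numbers parted by spaces: the closure, from 0 (fully open) to 1 (shut), then the shift along the world's x, y, z in m, then the turn, a rotation vector about the world's x, y, z in rad. In form: grip tx ty tz rx ry rz; .... A call has 1 to 12 rows; each row is the pose to reach, as a shift and turn from the pose commanded when the call began; what a row does not reach only later rows make up. A row lasts 1/12 s, in which the tool goes at most 41.7 mm and 7.16 degrees, less where a joint would pass 70% of its speed; a pose out of reach is approached as far as the arm can. A call with a gripper value outside its range is refused whole. The fingers move at their own pace and stop on an object; the grip force is fixed at half the most. Time passes only in rows, so rows that repeat a pose let the fingers close. It gives the time, the measured TCP pose, the force and the opening at its end, in the units of the state.
- get_state(): the state, without advancing time (a new reading comes with each control period).
- grab_frame(name): name is "side" or "top" or "wrist"; returns the picture (480x640x3 uint8, red, green, blue); there is no depth.
- get_calibration(name): a dict with "fov_y" (degrees; the focal length in pixels is half the picture's height over the tangent of half this angle, whatever the lens; pixels are square), "cx", "cy" (the principal point, pixels), "k1" (the pictures are not rectified: a ray, as slopes to the right and down, at radius r is drawn at 1 + k1 r^2 times it, then the intrinsics apply), "world_from_camera" (4x4, takes a point from camera to world coordinates); the wrist camera has in their place "T_tool_cam" (4x4, takes a point from camera to tool coordinates, whose origin is the TCP and whose axes are the tool frame's). Camera axes: x right, y down, z forward; pixel columns grow to the right and rows downward; lengths in m; the calibration is good to about 2 mm. A picture is of the moment at which its call begins: read the wrist's pose just before it. get_calibration takes no time and is no camera call.
- hand_in(): hands the job in, once; it reports no verdict.
The state is a dict: "time_s": time; "joint_positions": joint angles; "dq": joint speeds; "joint_efforts": joint torques, N m; "tcp_pos": TCP position; "orientation": TCP orientation; "force": force on the tool from outside, world axes, zero at the start; "torque": the same for the moment, N m; "gripper_width": finger opening in m.
Only numpy, scipy, OpenCV 4.12 (cv2) and the standard library are available. Lean on these libraries where they do the work, as an engineer would, in place of code of your own. Each camera call takes 0.05 s, during which the arm holds its last target.

## Task

Lay the three loose lantern battery packs on the sloping charging bed to complete the two neat rows of two with the pack that is already there: each flat, square and centred on its contact, brass terminal end down the slope and pushed fully home against the contact bar so that the sprung contact is pressed in. Only then turn the rotary switch clockwise until it clicks over to on. Leave the lantern, bottle, plate and comb where they are.

Things in the scene. Friction and masses are not known exactly. Their poses are not given: they have to be found in the camera images.
- bed: sloping sheet-metal charging bed, 215 mm along the slope by 270 mm wide, rising 25 degrees towards the robot. Origin: on its upper face, middle of the lower edge, 12 mm above the trunk top. x runs up the slope (roughly to the robot), y along the rows (roughly to the robot's right), z is the face's normal. A fixed fourth pack already lies in the left place of the high row (x=124 mm, y=0).
- charger: fixed stand under the bed's middle (origin on the trunk top). On the bed lie two black contact bars, 10 mm thick along bed x, 14 mm high, from bed y=-42 to +126 mm, one per row (high one nearer the robot); packs lie on their up-slope side. Bars do not yield, but each is bolted at an unknown place: its up-slope face is 0 to 12 mm up-slope of the bay points (unmeasured: find by touch).
- bay_low_right (a point): point on the bed's face, low (far) row, right place (bed x=14 mm, y=84 mm): the nominal centre of the contact in the bar; axes as bed. The bar's up-slope face really lies 0 to 12 mm farther up the slope (+x). A pack here points up the slope, centred on this y. Neighbouring places are 84 mm apart in y.
- contact_low_right (a joint): press depth (m) of that place's sprung brass contact: 22 mm wide, 3.5 to 12.5 mm above the bed, sticking out 4 mm up-slope of the bar when free (0); 0.35 N per mm. At about 0.004 it is flush and the pack's end meets the rigid bar: the force rises sharply. Friction on the bed then holds the pack there; a pack does not slide down by its weight alone.
- bay_low_left (a point): point on the bed's face, low (far) row, left place (bed x=14 mm, y=0): the nominal centre of the contact in the bar; axes as bed. The bar's up-slope face really lies 0 to 12 mm farther up the slope (+x). A pack here points up the slope, centred on this y. Neighbouring places are 84 mm apart in y.
- contact_low_left (a joint): press depth (m) of that place's sprung brass contact: 22 mm wide, 3.5 to 12.5 mm above the bed, sticking out 4 mm up-slope of the bar when free (0); 0.35 N per mm. At about 0.004 it is flush and the pack's end meets the rigid bar: the force rises sharply. Friction on the bed then holds the pack there; a pack does not slide down by its weight alone.
- bay_high_right (a point): point on the bed's face, high (near) row, right place (bed x=124 mm, y=84 mm): the nominal centre of the contact in the bar; axes as bed. The bar's up-slope face really lies 0 to 12 mm farther up the slope (+x). A pack here points up the slope, centred on this y. Neighbouring places are 84 mm apart in y.
- contact_high_right (a joint): press depth (m) of that place's sprung brass contact: 22 mm wide, 3.5 to 12.5 mm above the bed, sticking out 4 mm up-slope of the bar when free (0); 0.35 N per mm. At about 0.004 it is flush and the pack's end meets the rigid bar: the force rises sharply. Friction on the bed then holds the pack there; a pack does not slide down by its weight alone.
- pack1: loose grey lantern battery pack, block 70 x 44 x 24 mm (x, y, z), about 0.2 kg, lying flat on the trunk top. Origin: centre of the underside, z up. Its -x end carries two brass terminal strips. All packs are alike; any pack may go in any place.
- pack1_end (a point): middle of the lower edge of pack1's terminal (-x) end face, 35 mm from the pack's origin
- pack2: loose grey lantern battery pack, block 70 x 44 x 24 mm (x, y, z), about 0.2 kg, lying flat on the trunk top. Origin: centre of the underside, z up. Its -x end carries two brass terminal strips. All packs are alike; any pack may go in any place.
- pack2_end (a point): middle of the lower edge of pack2's terminal (-x) end face, 35 mm from the pack's origin
- pack3: loose grey lantern battery pack, block 70 x 44 x 24 mm (x, y, z), about 0.2 kg, lying flat on the trunk top. Origin: centre of the underside, z up. Its -x end carries two brass terminal strips. All packs are alike; any pack may go in any place.
- pack3_end (a point): middle of the lower edge of pack3's terminal (-x) end face, 35 mm from the pack's origin
- switch_grip (a point): point on the axis of the rotary switch, at the TCP height to grip: 38 mm above the bed (2 mm over the top of the bar) at bed x=100 mm, y=-88 mm. The grip is a black bar 44 mm long, 12 mm thick, from 15 to 36 mm above the bed, on a disc of 24 mm radius whose top is 15 mm above the bed; the point's z is the turning axis (bed normal), its x runs along the bar and turns with it.
- switch (a joint): angle of the switch (rad): near 0 off, bar lying along the slope; grows as it is turned clockwise seen from above the bed. A sprung detent (peak about 0.12 N m near 0.3 rad) resists up to about 0.6 rad; past it the switch snaps by itself to on at 1.2; hard stop at 1.3.
- lantern: blue solar lantern, 100 mm across, 185 mm tall with its wire handle, standing; a bystander. Origin: centre of its underside.
- bottle: green glass bottle with cap, 60 mm across, 190 mm tall, standing; a bystander. Origin: centre of its underside.
- plate: steel plate, 170 mm across, 22 mm high; a bystander. Origin: centre of its underside.
- comb: yellow comb, 150 x 30 x 5 mm, lying, long side along its x; a bystander. Origin: centre of its underside.
There are look-alikes about, which are no part of the job. What is shaped like the pack1 but turquoise is not meant. Leave any green look-alike of the pack3 alone.

How it is judged:
On the way, in this order (a step that is already met when the one before it is completed fails the run):
1. a pack lies home in each of the three free places, its contact pressed in (value of joint each of contact_low_right, contact_low_left, contact_high_right above 0.0028 m and ((x of pack1_end in the frame of bay_low_right between -0.004 and 0.018 m and y of pack1_end in the frame of bay_low_right between -0.008 and 0.008 m and z of pack1_end in the frame of bay_low_right between -0.004 and 0.004 m and angle between the x axis of pack1 and the x axis of bed, either way round below 0.12 rad and angle between the z axis of pack1 and the z axis of bed, either way round below 0.1 rad) or (x of pack2_end in the frame of bay_low_right between -0.004 and 0.018 m and y of pack2_end in the frame of bay_low_right between -0.008 and 0.008 m and z of pack2_end in the frame of bay_low_right between -0.004 and 0.004 m and angle between the x axis of pack2 and the x axis of bed, either way round below 0.12 rad and angle between the z axis of pack2 and the z axis of bed, either way round below 0.1 rad) or (x of pack3_end in the frame of bay_low_right between -0.004 and 0.018 m and y of pack3_end in the frame of bay_low_right between -0.008 and 0.008 m and z of pack3_end in the frame of bay_low_right between -0.004 and 0.004 m and angle between the x axis of pack3 and the x axis of bed, either way round below 0.12 rad and angle between the z axis of pack3 and the z axis of bed, either way round below 0.1 rad)) and ((x of pack1_end in the frame of bay_low_left between -0.004 and 0.018 m and y of pack1_end in the frame of bay_low_left between -0.008 and 0.008 m and z of pack1_end in the frame of bay_low_left between -0.004 and 0.004 m and angle between the x axis of pack1 and the x axis of bed, either way round below 0.12 rad and angle between the z axis of pack1 and the z axis of bed, either way round below 0.1 rad) or (x of pack2_end in the frame of bay_low_left between -0.004 and 0.018 m and y of pack2_end in the frame of bay_low_left between -0.008 and 0.008 m and z of pack2_end in the frame of bay_low_left between -0.004 and 0.004 m and angle between the x axis of pack2 and the x axis of bed, either way round below 0.12 rad and angle between the z axis of pack2 and the z axis of bed, either way round below 0.1 rad) or (x of pack3_end in the frame of bay_low_left between -0.004 and 0.018 m and y of pack3_end in the frame of bay_low_left between -0.008 and 0.008 m and z of pack3_end in the frame of bay_low_left between -0.004 and 0.004 m and angle between the x axis of pack3 and the x axis of bed, either way round below 0.12 rad and angle between the z axis of pack3 and the z axis of bed, either way round below 0.1 rad)) and ((x of pack1_end in the frame of bay_high_right between -0.004 and 0.018 m and y of pack1_end in the frame of bay_high_right between -0.008 and 0.008 m and z of pack1_end in the frame of bay_high_right between -0.004 and 0.004 m and angle between the x axis of pack1 and the x axis of bed, either way round below 0.12 rad and angle between the z axis of pack1 and the z axis of bed, either way round below 0.1 rad) or (x of pack2_end in the frame of bay_high_right between -0.004 and 0.018 m and y of pack2_end in the frame of bay_high_right between -0.008 and 0.008 m and z of pack2_end in the frame of bay_high_right between -0.004 and 0.004 m and angle between the x axis of pack2 and the x axis of bed, either way round below 0.12 rad and angle between the z axis of pack2 and the z axis of bed, either way round below 0.1 rad) or (x of pack3_end in the frame of bay_high_right between -0.004 and 0.018 m and y of pack3_end in the frame of bay_high_right between -0.008 and 0.008 m and z of pack3_end in the frame of bay_high_right between -0.004 and 0.004 m and angle between the x axis of pack3 and the x axis of bed, either way round below 0.12 rad and angle between the z axis of pack3 and the z axis of bed, either way round below 0.1 rad))), for 0.2 s.
2. then the switch has clicked over to on (value of joint switch above 1 rad), for 0.2 s.
At the end, for the whole second after the job is handed in: Each of the three free places holds a pack: terminal end down the slope, centred sideways within 8 mm, square within 0.12 rad, flat on the bed within 4 mm and 0.1 rad, its sprung contact pressed in at least 2.8 mm (of 4); the switch stands at on (over 1.0 rad); packs at rest (all of step 1 and value of joint switch above 1 rad and linear speed of each of pack1, pack2, pack3 below 0.02 m/s); the robot touches nothing.
It fails at once if the lantern was moved more than 20 mm (distance of lantern from where it was at the start of the episode above 0.02 m).
It fails at once if the bottle was moved more than 20 mm (distance of bottle from where it was at the start of the episode above 0.02 m).
It fails at once if the plate was moved more than 20 mm (distance of plate from where it was at the start of the episode above 0.02 m).
It fails at once if the comb was moved more than 20 mm (distance of comb from where it was at the start of the episode above 0.02 m).
It also fails if it takes over 72 s, if anything falls off the work surface, if the arm or the gripper's body presses on something with over 40 N, if the wrist force passes 120 N, or if a joint passes its speed limit or range.

## Working session

There is one attempt and no reset: what is moved stays moved. The work goes in short steps, Python scripts to look and compute and a shell command to move; the robot and the scene stay as the last step left them, time stands still between calls to the robot, and variables do not carry over. Pictures are saved under pics/ and viewed, and the job is handed in when it is done.

```bash
ls; mkdir -p pics
cat > h.py <<'E'
import numpy as np,cv2
from rig import *
from scipy.spatial.transform import Rotation as R
def snap(n,f):
    s=get_state();im=grab_frame(n);cv2.imwrite('pics/'+f,im[:,:,::-1]);return s,im
def cam(n,s=None):
    c=get_calibration(n);f=240/np.tan(np.radians(c['fov_y'])/2)
    if n=='wrist':
        T=np.eye(4);T[:3,:3]=R.from_quat(s['orientation']).as_matrix();T[:3,3]=s['tcp_pos'];T=T@np.array(c['T_tool_cam'])
    else:T=np.array(c['world_from_camera'])
    return f,c['cx'],c['cy'],c['k1'],T
def ray(C,u,v):
    f,cx,cy,k,T=C;a=np.array([(u-cx)/f,(v-cy)/f]);b=a.copy()
    for _ in range(30): b=a/(1+k*(b@b))
    d=T[:3,:3]@np.array([b[0],b[1],1]);return T[:3,3],d/np.linalg.norm(d)
def onz(C,u,v,z):
    o,d=ray(C,u,v);return o+d*(z-o[2])/d[2]
def onplane(C,u,v,p,n):
    o,d=ray(C,u,v);return o+d*((p-o)@n)/(d@n)
def proj(C,P):
    f,cx,cy,k,T=C;q=np.linalg.inv(T)@np.append(P,1);a=q[:2]/q[2];a=a*(1+k*(a@a));return np.array([cx+f*a[0],cy+f*a[1]])
E
python3 - <<'E'
from h import *
for n in ['top','side','wrist']:
    s,_=snap(n,n+'0.png')
    print(n,get_calibration(n))
print(s)
E
```

```text
pics
top {'fov_y': 45.32507523876414, 'cx': 313.8141233079015, 'cy': 247.9826847174786, 'k1': -0.11344554935359628, 'world_from_camera': array([[ 0.0182733 , -0.99722876,  0.07211721,  0.41773223],
       [-0.99964667, -0.01961488, -0.01793862,  0.01422258],
       [ 0.01930348, -0.07176393, -0.99723483,  1.66720718],
       [ 0.        ,  0.        ,  0.        ,  1.        ]])}
side {'fov_y': 44.51615417856166, 'cx': 320.9226579443723, 'cy': 243.6707435204268, 'k1': -0.04974593104706558, 'world_from_camera': array([[-0.77559316, -0.38467414,  0.50048083, -0.27759946],
       [-0.63081348,  0.44342737, -0.63674682,  1.04335845],
       [ 0.02301314, -0.80956653, -0.58657687,  1.02926889],
       [ 0.        ,  0.        ,  0.        ,  1.        ]])}
wrist {'fov_y': 58.65925494529634, 'cx': 322.726009705689, 'cy': 242.18138348425043, 'k1': -0.07041792895276167, 'T_tool_cam': array([[ 9.99999322e-01, -2.24575086e-04, -1.14234260e-03,
         1.01316909e-03],
       [ 5.73693289e-04,  9.48869705e-01,  3.15667475e-01,
        -8.07443349e-02],
       [ 1.01304324e-03, -3.15667916e-01,  9.48869190e-01,
        -1.22827880e-01],
       [ 0.00000000e+00,  0.00000000e+00,  0.00000000e+00,
         1.00000000e+00]])}
{'time_s': 0.1, 'joint_positions': array([-1.35961921e+00,  3.00426136e-01,  1.52152705e+00, -1.27018732e-05,
        1.32068519e+00, -6.65906894e-02]), 'dq': array([-0.00054277, -0.00224175, -0.00192925,  0.00028563,  0.00109456,
        0.00057385]), 'joint_efforts': array([ 9.64043284e-04, -5.44377816e+01, -3.62370479e+01, -4.63840695e-05,
        3.02564091e-03,  1.98286972e-05]), 'tcp_pos': array([ 0.15077496, -0.52873298,  0.24946882]), 'orientation': array([ 7.98189321e-01, -6.02406452e-01, -3.99483415e-04, -3.37395341e-04]), 'force': array([-0.02536505, -0.05600904, -0.17746804]), 'torque': array([ 0.02763587, -0.01104645, -0.02895317]), 'gripper_width': 0.08542958293878848}
```

View pics/top0.png

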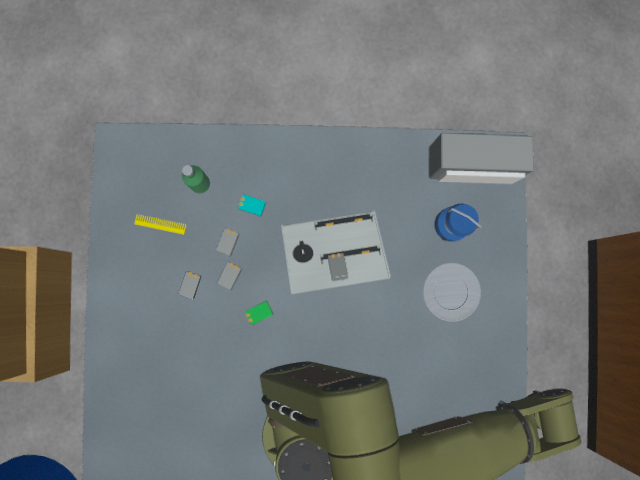

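View pics/side0.png

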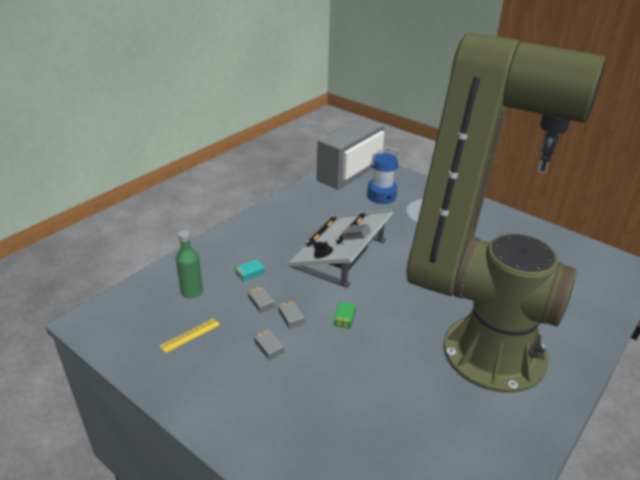

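View pics/wrist0.png

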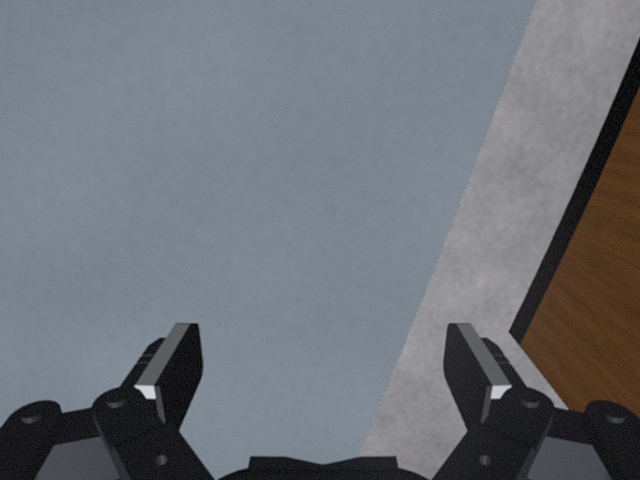

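The top view shows the packs at about (228,241), (229,275) and (190,285). The bed centre is near (335,252), the switch near (303,251), and the turquoise and green decoys are at (252,205) and (260,313). Next I'll measure from enlarged crops.

```bash
cat > m.py <<'E'
from h import *
im=cv2.imread('pics/top0.png')
C=cam('top')
hsv=cv2.cvtColor(im,cv2.COLOR_BGR2HSV)
for (u,v) in [(228,241),(229,275),(190,285),(338,268)]:
    print(u,v,hsv[v,u],hsv[v-16 if v<260 else v-11,u+3])
print('table',hsv[250,260])
cv2.imwrite('pics/z1.png',cv2.resize(im[195:305,170:280],None,fx=5,fy=5,interpolation=cv2.INTER_CUBIC))
cv2.imwrite('pics/z2.png',cv2.resize(im[200:300,270:400],None,fx=6,fy=6,interpolation=cv2.INTER_CUBIC))
E
python3 m.py
```

```text
228 241 [ 90   7 145] [101  36 136]
229 275 [ 90   9 147] [ 21 126 166]
190 285 [ 84   9 147] [ 80   6 130]
338 268 [ 96  11 121] [ 95  13 122]
table [103  31 132]
```

```bash
ls pics
```

```text
side0.png
top0.png
wrist0.png
z1.png
z2.png
```

View pics/z1.png

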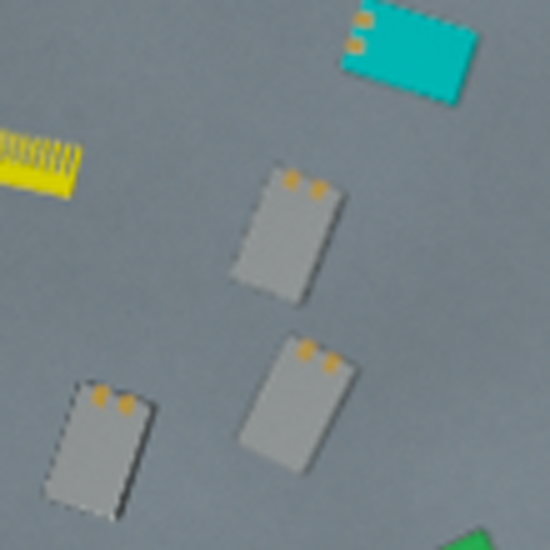

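View pics/z2.png

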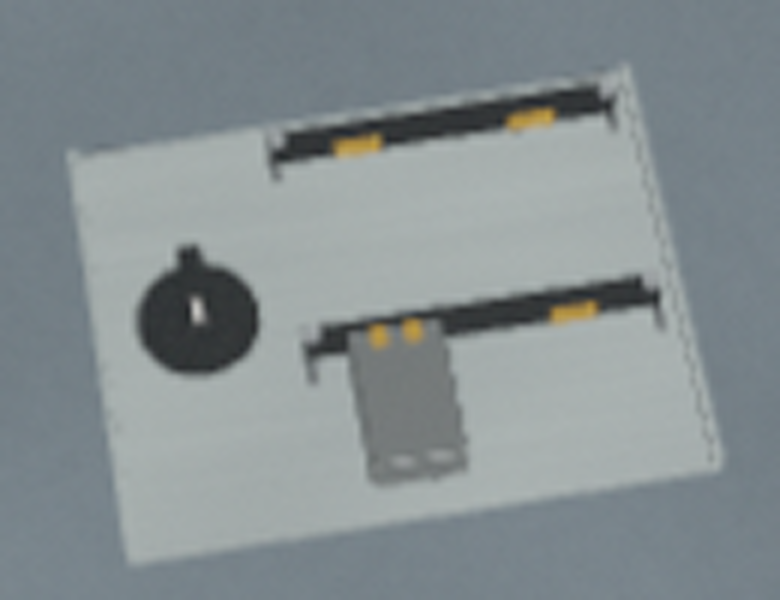

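```bash
cat > m2.py <<'E'
from h import *
im=cv2.imread('pics/top0.png');C=cam('top')
print('reach cam',C[4][:3,3])
big=cv2.resize(im,None,fx=4,fy=4,interpolation=cv2.INTER_CUBIC)
hsv=cv2.cvtColor(big,cv2.COLOR_BGR2HSV)
gray=((hsv[:,:,1]<22)&(hsv[:,:,2]>110)).astype(np.uint8)
br=((hsv[:,:,0]<30)&(hsv[:,:,1]>60)).astype(np.uint8)
m=cv2.morphologyEx(gray|br,cv2.MORPH_CLOSE,np.ones((9,9)))
m=cv2.morphologyEx(m,cv2.MORPH_OPEN,np.ones((9,9)))
cs,_=cv2.findContours(m,cv2.RETR_EXTERNAL,cv2.CHAIN_APPROX_NONE)
for i,(u,v) in enumerate([(228,241),(229,275),(190,285)]):
    for c in cs:
        if cv2.pointPolygonTest(c,(4*u+1.5,4*v+1.5),False)>0:
            pts=np.array([onz(C,(p[0][0]-1.5)/4,(p[0][1]-1.5)/4,0.024)[:2] for p in c],np.float32)*1000
            r=cv2.minAreaRect(pts);b=cv2.boxPoints(r)
            ys,xs=np.nonzero(br[4*v-80:4*v+80,4*u-80:4*u+80]);
            bc=onz(C,(xs.mean()+4*u-80-1.5)/4,(ys.mean()+4*v-80-1.5)/4,0.024)
            d=bc[:2]*1000-r[0]
            e=b[1]-b[0];e2=b[2]-b[1];l=e if np.hypot(*e)>np.hypot(*e2) else e2
            if l@d>0:l=-l
            print('pack',i+1,r,'brass',bc,'yaw of pack +x deg',np.degrees(np.arctan2(l[1],l[0])),np.linalg.norm(d))
zs=0.012;zh=0.012+0.215*np.sin(np.radians(25))
q=lambda x,y,z:onz(C,270+(x-2.5)/6,200+(y-2.5)/6,z)
FL=q(70,152,zs);FR=q(630,68,zs);NL=q(128,565,zh);NR=q(722,470,zh)
print(FL,FR,NL,NR);print(np.linalg.norm(FL-FR),np.linalg.norm(NL-NR),np.linalg.norm(FL-NL),np.linalg.norm(FR-NR))
c25=np.cos(np.radians(25));s25=np.sin(np.radians(25))
# fit yaw and origin
loc=np.array([[0,-.135],[0,.135],[.215*c25,-.135],[.215*c25,.135]]);W=np.array([FL,FR,NL,NR])[:,:2]
a=loc-loc.mean(0);w=W-W.mean(0)
# x=up slope dir u; y = dir; z up: y = z cross x
th=np.arctan2((a[:,0]*w[:,1]-a[:,1]*w[:,0]).sum(),(a*w).sum())
Rm=np.array([[np.cos(th),-np.sin(th)],[np.sin(th),np.cos(th)]])
o=W.mean(0)-Rm@loc.mean(0);print('yaw',np.degrees(th),'origin',o,'resid',(loc@Rm.T+o-W)*1000)
np.savez('bed.npz',th=th,o=np.append(o,.012))
E
python3 m2.py
```

```text
reach cam [0.41773223 0.01422258 1.66720718]
pack 1 ((551.9374389648438, 234.28562927246094), (44.95233917236328, 73.88227844238281), 70.72061157226562) brass [0.57927269 0.22450826 0.024     ] yaw of pack +x deg 160.7206 29.03124559645669
pack 2 ((454.8193664550781, 225.91444396972656), (44.90394592285156, 73.96770477294922), 64.8888931274414) brass [0.48099569 0.21401886 0.024     ] yaw of pack +x deg 154.88887 28.75247601010566
pack 3 ((425.9437255859375, 339.3185119628906), (44.88300323486328, 73.70291900634766), 73.0556640625) brass [0.45359769 0.33131799 0.024     ] yaw of pack +x deg 163.05566 28.788024515085606
[0.60250216 0.07992473 0.012     ] [ 0.64911766 -0.19054476  0.012     ] [0.40512956 0.04594813 0.10286293] [ 0.45296792 -0.22334116  0.10286293]
0.2744571921694675 0.2735054469831383 0.21992367927046494 0.21864673842722382
yaw -170.17601056585542 origin [ 0.62342878 -0.05537988] resid [[-2.10735918 -2.28417654]
 [-2.65490371  2.14444627]
 [ 3.26633383 -1.554345  ]
 [ 1.49592906  1.69407527]]
```

```bash
python3 -m jog '0 0.32 0.45 0.06 0 0 3.034;0 0.32 0.45 0.06 0 0 3.034;0 0.32 0.45 0.06 0 0 3.034;0 0.32 0.45 0.06 0 0 3.034;0 0.32 0.45 0.06 0 0 3.034;0 0.32 0.45 0.06 0 0 3.034;0 0.32 0.45 0.06 0 0 3.034;0 0.32 0.45 0.06 0 0 3.034;0 0.32 0.45 0.06 0 0 3.034;0 0.32 0.45 0.06 0 0 3.034;0 0.32 0.45 0.06 0 0 3.034;0 0.32 0.45 0.06 0 0 3.034'; python3 -c "
from h import *
s=get_state();print(s['joint_positions'],R.from_quat(s['orientation']).as_matrix())"
```

```text
time_s: 1.15
tcp_pos: [0.4396, -0.1218, 0.3043]
orientation: [0.994, 0.106, 0.0, 0.0]
force: [1.8, -1.1, -0.4]
gripper_width: 0.0852
[-3.50554718e-01  4.73457732e-02  1.69000665e+00 -6.79532815e-05
  1.40399435e+00 -5.63766228e-01] [[ 9.77353998e-01  2.11610775e-01  2.07915908e-04]
 [ 2.11610807e-01 -9.77354002e-01 -1.47375408e-04]
 [ 1.72021220e-04  1.88035197e-04 -9.99999968e-01]]
```

```bash
python3 -m jog '0 0.03 0.045 0.006 0 0 1.529;0 0.03 0.045 0.006 0 0 1.529;0 0.03 0.045 0.006 0 0 1.529;0 0.03 0.045 0.006 0 0 1.529;0 0.03 0.045 0.006 0 0 1.529;0 0.03 0.045 0.006 0 0 1.529;0 0.03 0.045 0.006 0 0 1.529;0 0.03 0.045 0.006 0 0 1.529;0 0.03 0.045 0.006 0 0 1.529;0 0.03 0.045 0.006 0 0 1.529;0 0.03 0.045 0.006 0 0 1.529;0 0.03 0.045 0.006 0 0 1.529'; python3 -m jog '0 0 0 0 0 0 0.03'; python3 -c "
from h import *
s,_=snap('wrist','w1.png');print(s['joint_positions'],s['dq'],s['tcp_pos'],s['orientation'],s['force'],s['torque'])
import pickle;pickle.dump(s,open('w1.pkl','wb'))"
```

```text
time_s: 2.15
tcp_pos: [0.4688, -0.0788, 0.3098]
orientation: [0.655, 0.756, -0.0, -0.0]
force: [-1.2, 0.2, 0.1]
gripper_width: 0.0853
time_s: 2.23
tcp_pos: [0.4688, -0.0788, 0.3098]
orientation: [0.643, 0.766, -0.0, -0.0]
force: [0.7, -0.6, 0.3]
gripper_width: 0.0855
[-2.43568305e-01  8.92866413e-02  1.63260097e+00  1.88034797e-05
  1.42008330e+00 -1.98822569e+00] [ 6.95158315e-04  5.33088184e-04  3.76590325e-04 -1.94976564e-04
 -2.63424688e-03 -2.13903988e-01] [ 0.46882262 -0.07878588  0.30981982] [ 6.43045983e-01  7.65827545e-01 -7.47476465e-05 -1.73978137e-04] [ 0.7230452  -0.59780471  0.28628568] [0.06636423 0.0191525  0.0084822 ]
```

View pics/w1.png

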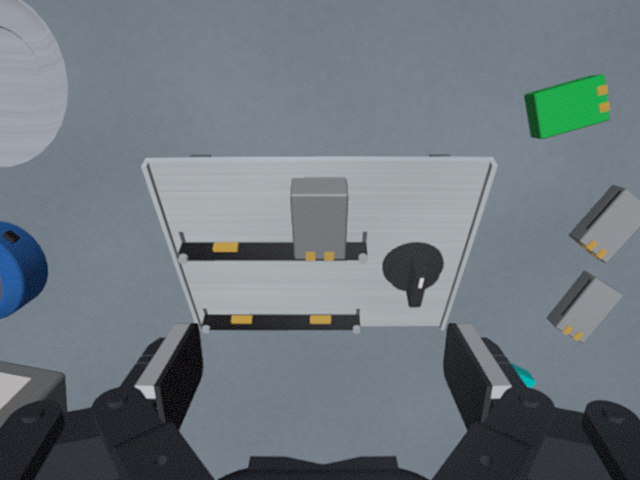

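The bed fills the middle of the wrist view. Its upper corners are at (144,160) and (494,158), with bars at rows ~250 and ~321. I'll zoom in.

```bash
python3 -c "
import cv2
im=cv2.imread('pics/w1.png')
cv2.imwrite('pics/w1a.png',cv2.resize(im[145:345,135:335],None,fx=3,fy=3,interpolation=cv2.INTER_CUBIC))
cv2.imwrite('pics/w1b.png',cv2.resize(im[145:345,310:510],None,fx=3,fy=3,interpolation=cv2.INTER_CUBIC))"
```

```text
(no output)
```

View pics/w1a.png

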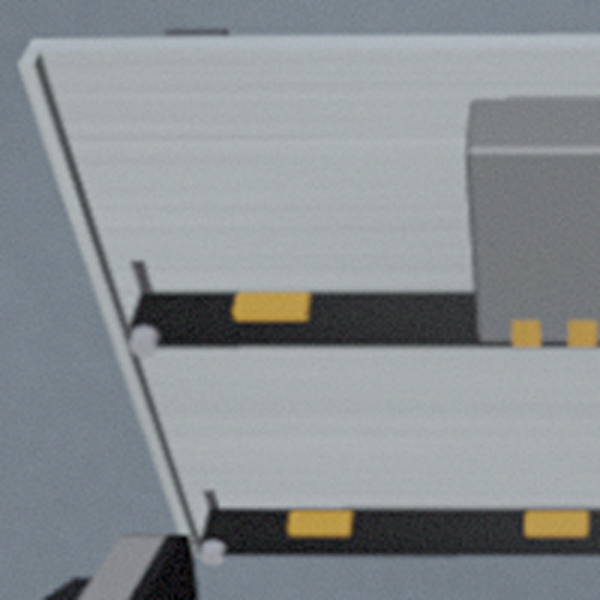

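View pics/w1b.png

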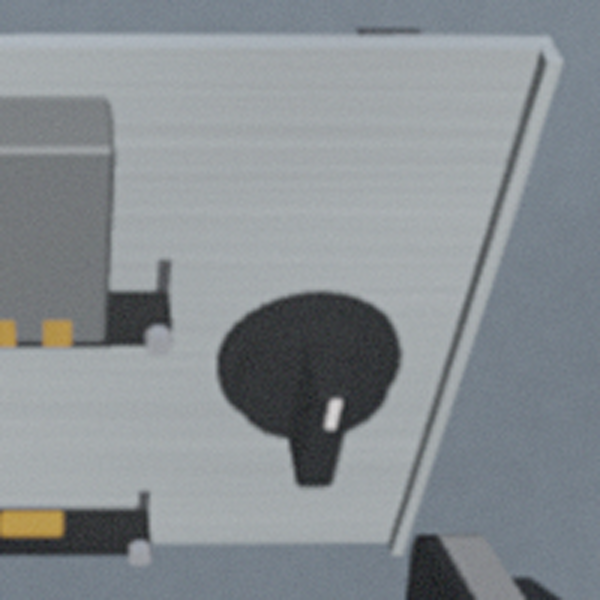

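```bash
cat > m3.py <<'E'
from h import *
import pickle
s=pickle.load(open('w1.pkl','rb'));C=cam('wrist',s)
A=lambda x,y:(135+(x-1)/3,145+(y-1)/3);B=lambda x,y:(310+(x-1)/3,145+(y-1)/3)
al=np.radians(25)
def bed(th,o):
    u=np.array([np.cos(th),np.sin(th),0]);x=u*np.cos(al)+np.array([0,0,np.sin(al)]);y=np.array([-np.sin(th),np.cos(th),0]);return np.array([x,y,np.cross(x,y)]).T
d=np.load('bed.npz');th=float(d['th']);o=d['o'].copy()
L=[('cHR y84',A(271.5,306),8),('cLR y84',A(319.5,524),8),('cLL y0',A(557,524),8),('packL +22',A(470,150),24),('packR -22',B(112,150),24),('packLend 22',A(478,340),24),('packRend -22',B(105,340),24),
('disc 100,-88',B(310,365),15),('lowedge x0',B(270,544),0),('upedge 215',A(300,38),0),('upedge2 215',B(300,36),0),('upL',A(35,40),0),('upR',B(550,38),0),
('barH face bottom',A(400,292),0),('barL face bottom',A(420,508),0),('cont LL foot z3.5',A(557,509),3.5),('cont HR',A(271,292),3.5),('packtop up',A(530,150),24),('pack base up',A(530,99),0),('packendtop',A(500,341),24),
('barH top low edge',A(300,346),14),('barL top low',A(420,554),14)]
def report(th,o,p=True):
    M=bed(th,o);r={}
    for n,(u,v),z in L:
        P=onplane(C,u,v,o+M[:,2]*z/1000,M[:,2]);r[n]=M.T@(P-o)*1000
        if p:print(n,r[n].round(1))
    return r
if __name__=='__main__':
    report(th,o)
    for _ in range(8):
        r=report(th,o,False)
        ys=np.array([r['cHR y84'][1]-84,r['cLR y84'][1]-84,r['cLL y0'][1],r['packL +22'][1]-22,r['packR -22'][1]+22,r['packLend 22'][1]-22,r['packRend -22'][1]+22,r['disc 100,-88'][1]+88])
        dx=np.mean([r['disc 100,-88'][0]-100])
        xs=np.array([r[k][0] for k in ['cHR y84','cLR y84','cLL y0','packL +22','packR -22','packLend 22','packRend -22','disc 100,-88']])
        # yaw from upedge & bars
        sl=np.mean([(r['upedge 215'][0]-r['upedge2 215'][0])/(r['upedge 215'][1]-r['upedge2 215'][1]),(r['upL'][0]-r['upR'][0])/(r['upL'][1]-r['upR'][1])])
        th+= -sl
        M=bed(th,o);o=o+M[:,1]*ys.mean()/1000
        dh=dx/1000*np.cos(al);o=o+np.array([np.cos(th),np.sin(th),0])*dh
    print('---',np.degrees(th),o,(ys-ys.mean()).round(1));report(th,o)
    np.savez('bed2.npz',th=th,o=o)
E
python3 m3.py
```

```text
cHR y84 [130.1  84.1   8. ]
cLR y84 [22.8 83.9  8. ]
cLL y0 [23.3 -0.4  8. ]
packL +22 [199.6  21.   24. ]
packR -22 [199.7 -20.7  24. ]
packLend 22 [132.1  21.9  24. ]
packRend -22 [132.2 -21.5  24. ]
disc 100,-88 [112.4 -84.6  15. ]
lowedge x0 [ -0.1 -88.8  -0. ]
upedge 215 [217.2  64.8  -0. ]
upedge2 215 [218.1 -68.9   0. ]
upL [217.2 133.7   0. ]
upR [ 218.3 -133.7   -0. ]
barH face bottom [128.3  46.8  -0. ]
barL face bottom [21.8 48.9  0. ]
cont LL foot z3.5 [26.1 -0.4  3.5]
cont HR [131.6  84.8   3.5]
packtop up [199.7   6.   24. ]
pack base up [198.4   6.5   0. ]
packendtop [131.8  15.7  24. ]
barH top low edge [119.3  76.2  14. ]
barL top low [13.4 48.4 14. ]
--- -169.92311144448476 [ 0.61480287 -0.05709259  0.012     ] [ 0.6  0.7 -0.6 -1.6  0.1 -0.4 -0.4  1.6]
cHR y84 [119.   84.6   8. ]
cLR y84 [10.3 84.7  8. ]
cLL y0 [10.3 -0.6  8. ]
packL +22 [189.   20.4  24. ]
packR -22 [188.8 -21.9  24. ]
packLend 22 [120.5  21.6  24. ]
packRend -22 [120.4 -22.4  24. ]
disc 100,-88 [100.  -86.4  15. ]
lowedge x0 [-13.8 -90.2   0. ]
upedge 215 [207.3  64.7   0. ]
upedge2 215 [207.4 -70.9   0. ]
upL [207.6 134.3   0. ]
upR [ 207.3 -136.6   -0. ]
barH face bottom [117.1  46.7   0. ]
barL face bottom [ 9.3 49.3  0. ]
cont LL foot z3.5 [13.2 -0.6  3.5]
cont HR [120.6  85.2   3.5]
packtop up [188.9   5.2  24. ]
pack base up [187.9   5.6  -0. ]
packendtop [120.1  15.3  24. ]
barH top low edge [108.   76.7  14. ]
barL top low [ 0.5 48.9 14. ]
```

```bash
python3 -m jog '0 0.081 0.313 -0.15 0 0 -0.511;0 0.081 0.313 -0.15 0 0 -0.511;0 0.081 0.313 -0.15 0 0 -0.511;0 0.081 0.313 -0.15 0 0 -0.511;0 0.081 0.313 -0.15 0 0 -0.511;0 0.081 0.313 -0.15 0 0 -0.511;0 0.081 0.313 -0.15 0 0 -0.511;0 0.081 0.313 -0.15 0 0 -0.511;0 0.081 0.313 -0.15 0 0 -0.511;0 0.081 0.313 -0.15 0 0 -0.511;0 0.081 0.313 -0.15 0 0 -0.511'; python3 -c "
from h import *
s,_=snap('wrist','w2.png');print(s['joint_positions'],s['dq'],s['tcp_pos'],s['orientation'],s['force'],s['torque'])
import pickle;pickle.dump(s,open('w2.pkl','wb'))"
```

```text
time_s: 3.2
tcp_pos: [0.5493, 0.2354, 0.1583]
orientation: [0.818, 0.576, -0.001, -0.0]
force: [-0.6, -0.2, -0.9]
gripper_width: 0.0854
[ 3.43624338e-01  4.91587781e-01  1.47625054e+00 -5.90005773e-05
  1.17659564e+00 -8.83533494e-01] [-0.04512749 -0.05357898  0.01394563 -0.00516851  0.0073815  -0.0196158 ] [0.54926802 0.23539849 0.15830598] [ 8.17585157e-01  5.75805950e-01 -1.37646342e-03 -3.52635602e-04] [-0.60926983 -0.1820104  -0.92066035] [ 0.00866678 -0.00685544 -0.06876367]
```

View pics/w2.png

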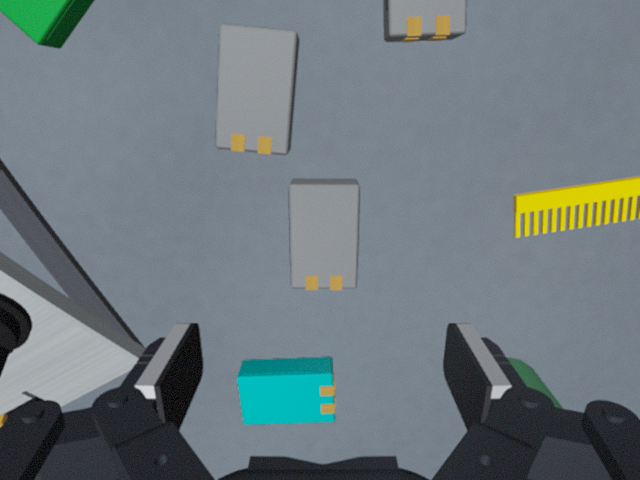

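Wrist view: pack 1's top face spans (291,184)–(357,288), squared to the jaws, with its terminals away from the robot. Pack 2 is upper-left at about (257,90), and pack 3 is at the top edge.

```bash
python3 -c "
from h import *
import pickle
s=pickle.load(open('w2.pkl','rb'));C=cam('wrist',s)
for nm,q in [('p1',[(291,184),(358,184),(356,288),(292,288)]),('p2',[(222,26),(297,32),(289,153),(217,149)])]:
    P=np.array([onz(C,u,v,.024) for u,v in q]);l=P[0]+P[1]-P[2]-P[3]
    print(nm,P.mean(0),np.linalg.norm(P[0]-P[1]),np.linalg.norm(P[1]-P[2]),np.degrees(np.arctan2(l[1],l[0])))
print(get_state()['tcp_pos'])
"
```

```text
p1 [0.55056695 0.23475078 0.024     ] 0.04072592656935536 0.06893904012016158 160.07968931411952
p2 [0.45444205 0.22748941 0.024     ] 0.04177210094989063 0.06702433974442368 154.77692302157422
[0.54964468 0.2343361  0.15944882]
```

```bash
python3 -m jog '0 0.001 0 -0.04 0 0 0;0 0.001 0 -0.08 0 0 0;0 0.001 0 -0.12 0 0 0;0 0.001 0 -0.138 0 0 0;0 0.001 0 -0.138 0 0 0;1 0.001 0 -0.138 0 0 0;1 0.001 0 -0.138 0 0 0;1 0.001 0 -0.138 0 0 0;1 0.001 0 -0.138 0 0 0;1 0.001 0 -0.138 0 0 0'
```

```text
time_s: 4.08
tcp_pos: [0.5521, 0.2344, 0.0245]
orientation: [0.818, 0.575, 0.002, 0.001]
force: [-1.3, -1.8, 10.0]
gripper_width: 0.0431
```

```bash
python3 -m jog '1 0 0 0 0 0 0;1 0 0 0.01 0 0 0;1 0 0 0.01 0 0 0'; python3 -m jog '1 0 0 0.04 0 0 0;1 0 0 0.08 0 0 0;1 0 0 0.12 0 0 0'
```

```text
time_s: 4.33
tcp_pos: [0.5518, 0.2345, 0.0346]
orientation: [0.818, 0.575, 0.002, 0.0]
force: [1.7, 0.1, -2.0]
gripper_width: 0.0424
time_s: 4.58
tcp_pos: [0.5504, 0.2341, 0.1537]
orientation: [0.818, 0.575, -0.0, -0.0]
force: [0.4, 1.7, -1.8]
gripper_width: 0.0421
```

```bash
cat > plan.py <<'E'
from h import *
import sys
al=np.radians(25);d=np.load('bed.npz');th=np.radians(-170.1);o=d['o']
u=np.array([np.cos(th),np.sin(th),0]);bx=u*np.cos(al)+np.array([0,0,np.sin(al)]);by=np.array([-np.sin(th),np.cos(th),0]);M=np.array([bx,by,np.cross(bx,by)]).T
def inbed(p): return M.T@(np.array(p)-o)*1000
def W(b): return o+M@(np.array(b)/1000)
T=np.array([-M[:,1],-M[:,0],-M[:,2]]).T
if __name__=='__main__':
    s=get_state();p=s['tcp_pos'];Rc=R.from_quat(s['orientation'])
    print('t',s['time_s'],'tcp',p.round(4),'bed mm',inbed(p).round(1),'w',round(s['gripper_width'],4),'F',s['force'].round(1),'Fbed',(M.T@s['force']).round(1),'roterr',(R.from_matrix(T)*Rc.inv()).as_rotvec().round(4))
    if len(sys.argv)>3:
        w=W([float(a) for a in sys.argv[1:4]]);print('target',w.round(4),'shift',(w-p).round(4))
    print('bed axes',M.T.round(3).tolist())
E
python3 plan.py 72 84 130
```

```text
t 4.5833 tcp [0.5504 0.2341 0.1537] bed mm [  80.  -297.7  119.1] w 0.0421 F [ 0.4  1.7 -1.8] Fbed [-1.3 -1.6 -1.4] roterr [0.0383 0.4389 0.5092]
target [ 0.6277 -0.1399  0.1602] shift [ 0.0773 -0.374   0.0065]
bed axes [[-0.893, -0.156, 0.423], [0.172, -0.985, 0.0], [0.416, 0.073, 0.906]]
```

```bash
python3 -m jog '1 0.077 -0.374 0.015 0.038 0.439 0.509;1 0.077 -0.374 0.015 0.038 0.439 0.509;1 0.077 -0.374 0.015 0.038 0.439 0.509;1 0.077 -0.374 0.015 0.038 0.439 0.509;1 0.077 -0.374 0.015 0.038 0.439 0.509;1 0.077 -0.374 0.015 0.038 0.439 0.509;1 0.077 -0.374 0.015 0.038 0.439 0.509;1 0.077 -0.374 0.015 0.038 0.439 0.509;1 0.077 -0.374 0.015 0.038 0.439 0.509;1 0.077 -0.374 0.015 0.038 0.439 0.509;1 0.077 -0.374 0.015 0.038 0.439 0.509;1 0.077 -0.374 0.015 0.038 0.439 0.509'; python3 plan.py 72 84 40;python3 -c "
from h import *
s,_=snap('wrist','w3.png');print(s['joint_positions'])
import pickle;pickle.dump(s,open('w3.pkl','wb'))"
```

```text
time_s: 5.58
tcp_pos: [0.6278, -0.14, 0.167]
orientation: [0.629, 0.747, -0.165, -0.139]
force: [0.2, 0.3, -1.5]
gripper_width: 0.0426
t 5.5833 tcp [ 0.6278 -0.14    0.167 ] bed mm [ 74.8  84.1 136.1] w 0.0426 F [ 0.2  0.3 -1.5] Fbed [-0.8 -0.3 -1.3] roterr [-0.0004  0.0006  0.0013]
target [ 0.5902 -0.1464  0.0787] shift [-0.0375 -0.0065 -0.0883]
bed axes [[-0.893, -0.156, 0.423], [0.172, -0.985, 0.0], [0.416, 0.073, 0.906]]
[-0.21979099  0.80430406  1.00032139 -0.1638001   1.74120863 -1.95687968]
```

View pics/w3.png

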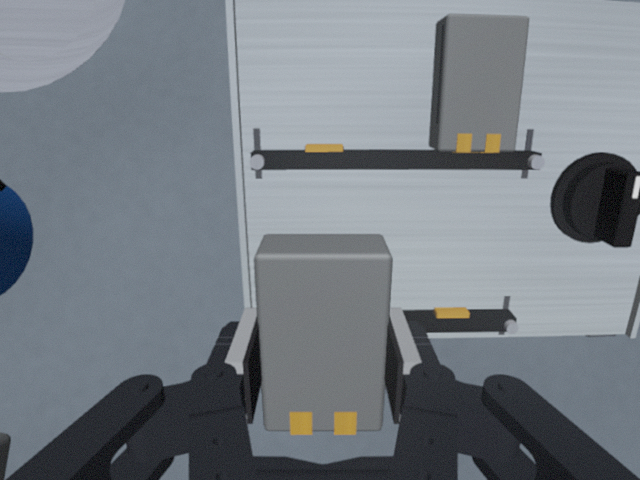

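The pack is gripped squarely at (323,335) with its terminals down-slope. The high-right contact shows at (324,148), the low-left contact at (452,313) and the fixed pack at (478,80). I'll check these against the bed frame.

```bash
python3 -c "
from plan import *
import pickle
s=pickle.load(open('w3.pkl','rb'));C=cam('wrist',s)
def q(n,u,v,z):
    print(n,inbed(onplane(C,u,v,W([0,0,z]),M[:,2])).round(1))
q('cHR',324.5,148,12.5);q('cLL',452,312,12.5);q('pack topL',443,16,24);q('pack topR',528,16,24);q('p endL',440,152,24);q('p endR',518,151,24)
q('barH foot L',300,150,0);q('barH foot',400,149,0);q('barH low top',350,170,14);q('barL foot',430,309,0);q('bar L low',440,331,14);q('low edge',560,337,0)
q('leftedge',230,50,0);q('leftedge',250,300,0)
q('disc c',598,197,15)
for n,u,v in [('hl',257,241),('hr',391,241),('el',264,430),('er',383,430)]:
    print(n,inbed(onplane(C,u,v,np.array(s['tcp_pos']),M[:,2])).round(1))
"
```

```text
cHR [130.1  83.7  12.5]
cLL [25.8  0.9 12.5]
pack topL [197.7  23.9  24. ]
pack topR [199.  -20.1  24. ]
p endL [129.3  20.6  24. ]
p endR [130.3 -22.9  24. ]
barH foot L [127.7  98.3   0. ]
barH foot [128.3  38.4   0. ]
barH low top [117.8  69.1  14. ]
barL foot [21.7 12.  -0. ]
bar L low [12.8  8.  14. ]
low edge [ -1.7 -83.8   0. ]
leftedge [184.  136.9   0. ]
leftedge [ 28.8 133.6   0. ]
disc c [102.9 -80.6  15. ]
hl [115.1 104.9 136.1]
hr [115.   64.2 136.1]
el [ 43.3 106.2 136.1]
er [ 43.2  63.2 136.1]
```

```bash
python3 -m jog '1 -0.014 -0.002 -0.033 0 0 0;1 -0.028 -0.005 -0.066 0 0 0;1 -0.0425 -0.0074 -0.0992 0 0 0;1 -0.0425 -0.0074 -0.0992 0 0 0;1 -0.0425 -0.0074 -0.0992 0 0 0'; python3 plan.py 70 84 24.5
```

```text
time_s: 6.05
tcp_pos: [0.5849, -0.1459, 0.0674]
orientation: [0.628, 0.748, -0.166, -0.14]
force: [0.3, 0.7, -2.0]
gripper_width: 0.0428
t 6.05 tcp [ 0.5849 -0.1459  0.0674] bed mm [71.9 82.5 27.6] w 0.0428 F [ 0.3  0.7 -2. ] Fbed [-1.2 -0.6 -1.6] roterr [-0.0006 -0.0011 -0.0011]
target [ 0.5856 -0.1473  0.0638] shift [ 0.0007 -0.0014 -0.0036]
bed axes [[-0.893, -0.156, 0.423], [0.172, -0.985, 0.0], [0.416, 0.073, 0.906]]
```

```bash
python3 -m jog '1 -0.001 -0.0018 -0.0016 0 0 0;1 -0.0012 -0.0018 -0.0032 0 0 0;1 -0.0012 -0.0018 -0.0032 0 0 0;1 -0.0012 -0.0018 -0.0032 0 0 0'; python3 plan.py
```

```text
time_s: 6.38
tcp_pos: [0.5845, -0.1488, 0.065]
orientation: [0.628, 0.747, -0.165, -0.139]
force: [0.9, 0.8, -1.8]
gripper_width: 0.0427
t 6.3833 tcp [ 0.5845 -0.1488  0.065 ] bed mm [71.7 85.3 25. ] w 0.0427 F [ 0.9  0.8 -1.8] Fbed [-1.7 -0.7 -1.2] roterr [-0.0001  0.0011  0.0001]
bed axes [[-0.893, -0.156, 0.423], [0.172, -0.985, 0.0], [0.416, 0.073, 0.906]]
```

```bash
python3 -m jog '1 -0.0007 0.0005 -0.0014 0 0 0;1 -0.0014 0.0007 -0.0027 0 0 0;1 -0.0014 0.0007 -0.0027 0 0 0'; python3 plan.py
```

```text
time_s: 6.63
tcp_pos: [0.5827, -0.1482, 0.0618]
orientation: [0.628, 0.747, -0.165, -0.139]
force: [-1.0, 0.8, -2.5]
gripper_width: 0.0427
t 6.6333 tcp [ 0.5827 -0.1482  0.0618] bed mm [71.8 84.4 21.4] w 0.0427 F [-1.   0.8 -2.5] Fbed [-0.3 -1.  -2.6] roterr [-0.0002  0.0004  0.0003]
bed axes [[-0.893, -0.156, 0.423], [0.172, -0.985, 0.0], [0.416, 0.073, 0.906]]
```

```bash
python3 -m jog '1 -0.0004 0 -0.0009 0 0 0;1 -0.0008 0 -0.0018 0 0 0;1 -0.0008 0 -0.0018 0 0 0'; python3 plan.py; python3 -m jog '1 -0.0004 0 -0.0009 0 0 0;1 -0.0008 0 -0.0018 0 0 0;1 -0.0008 0 -0.0018 0 0 0'; python3 plan.py
```

```text
time_s: 6.88
tcp_pos: [0.5827, -0.1483, 0.0617]
orientation: [0.629, 0.747, -0.165, -0.138]
force: [0.5, 2.3, 11.0]
gripper_width: 0.0423
t 6.8833 tcp [ 0.5827 -0.1483  0.0617] bed mm [71.8 84.5 21.3] w 0.0423 F [ 0.5  2.3 11. ] Fbed [ 3.8 -2.2 10.4] roterr [0.0002 0.0025 0.0003]
bed axes [[-0.893, -0.156, 0.423], [0.172, -0.985, 0.0], [0.416, 0.073, 0.906]]
time_s: 7.13
tcp_pos: [0.5827, -0.1482, 0.0616]
orientation: [0.629, 0.748, -0.164, -0.137]
force: [1.4, 3.2, 22.4]
gripper_width: 0.0427
t 7.1333 tcp [ 0.5827 -0.1482  0.0616] bed mm [71.8 84.5 21.3] w 0.0427 F [ 1.4  3.2 22.4] Fbed [ 7.7 -3.  21.1] roterr [0.0007 0.0048 0.0002]
bed axes [[-0.893, -0.156, 0.423], [0.172, -0.985, 0.0], [0.416, 0.073, 0.906]]
```

```bash
python3 -m jog '1 0.0012 0.0002 0.0028 0 0 0;1 0.005 0.001 0.001 0 0 0;1 0.0084 0.0014 -0.0006 0 0 0;1 0.0084 0.0014 -0.0006 0 0 0'; python3 plan.py; python3 -m jog '1 0.0018 0.0003 -0.0008 0 0 0;1 0.0036 0.0006 -0.0017 0 0 0;1 0.0036 0.0006 -0.0017 0 0 0'; python3 plan.py
```

```text
time_s: 7.47
tcp_pos: [0.5905, -0.1469, 0.058]
orientation: [0.628, 0.747, -0.165, -0.139]
force: [2.9, 0.8, 6.6]
gripper_width: 0.0429
t 7.4667 tcp [ 0.5905 -0.1469  0.058 ] bed mm [63.1 84.5 21.3] w 0.0429 F [2.9 0.8 6.6] Fbed [ 0.  -0.3  7.2] roterr [0.0002 0.0014 0.0002]
bed axes [[-0.893, -0.156, 0.423], [0.172, -0.985, 0.0], [0.416, 0.073, 0.906]]
time_s: 7.72
tcp_pos: [0.5939, -0.1464, 0.0564]
orientation: [0.628, 0.747, -0.165, -0.139]
force: [1.4, 0.1, 7.8]
gripper_width: 0.0426
t 7.7167 tcp [ 0.5939 -0.1464  0.0564] bed mm [59.4 84.6 21.4] w 0.0426 F [1.4 0.1 7.8] Fbed [2.  0.2 7.6] roterr [0.0003 0.0012 0.0003]
bed axes [[-0.893, -0.156, 0.423], [0.172, -0.985, 0.0], [0.416, 0.073, 0.906]]
```

```bash
python3 -m jog '1 0.0014 0.0002 -0.0007 0 0 0;1 0.0027 0.0005 -0.0013 0 0 0;1 0.0027 0.0005 -0.0013 0 0 0'; python3 plan.py; python3 -m jog '1 0.0014 0.0002 -0.0007 0 0 0;1 0.0018 0.0003 -0.0008 0 0 0;1 0.0018 0.0003 -0.0008 0 0 0'; python3 plan.py
```

```text
time_s: 7.97
tcp_pos: [0.5964, -0.146, 0.0552]
orientation: [0.628, 0.747, -0.166, -0.139]
force: [-0.7, 0.1, 8.1]
gripper_width: 0.0424
t 7.9667 tcp [ 0.5964 -0.146   0.0552] bed mm [56.5 84.6 21.3] w 0.0424 F [-0.7  0.1  8.1] Fbed [ 4.1 -0.2  7.1] roterr [0.0004 0.0009 0.0003]
bed axes [[-0.893, -0.156, 0.423], [0.172, -0.985, 0.0], [0.416, 0.073, 0.906]]
time_s: 8.22
tcp_pos: [0.5972, -0.1459, 0.0548]
orientation: [0.628, 0.747, -0.166, -0.14]
force: [-11.2, -1.0, 14.5]
gripper_width: 0.0425
t 8.2167 tcp [ 0.5972 -0.1459  0.0548] bed mm [55.6 84.6 21.3] w 0.0425 F [-11.2  -1.   14.5] Fbed [16.3 -0.9  8.4] roterr [ 0.0004 -0.0022  0.0006]
bed axes [[-0.893, -0.156, 0.423], [0.172, -0.985, 0.0], [0.416, 0.073, 0.906]]
```

```bash
python3 -m jog '0.2 0 0 0.0005 0 0 0;0.2 0 0 0.0005 0 0 0;0.2 0 0 0.0005 0 0 0;0.2 0 0 0.0005 0 0 0;0.1 0.005 0.001 0.011 0 0 0;0 0.019 0.0034 0.041 0 0 0;0 0.035 0.006 0.077 0 0 0;0 0.052 0.009 0.113 0 0 0;0 0.052 0.009 0.113 0 0 0'; python3 plan.py;python3 -c "
from h import *
s,_=snap('wrist','w4.png')
import pickle;pickle.dump(s,open('w4.pkl','wb'))"
```

```text
time_s: 8.97
tcp_pos: [0.6536, -0.136, 0.1758]
orientation: [0.629, 0.748, -0.163, -0.134]
force: [0.2, 0.6, 0.5]
gripper_width: 0.0854
t 8.9667 tcp [ 0.6536 -0.136   0.1758] bed mm [ 54.9  84.6 155.1] w 0.0854 F [0.2 0.6 0.5] Fbed [-0.  -0.6  0.6] roterr [ 0.0023  0.0128 -0.0007]
bed axes [[-0.893, -0.156, 0.423], [0.172, -0.985, 0.0], [0.416, 0.073, 0.906]]
```

View pics/w4.png

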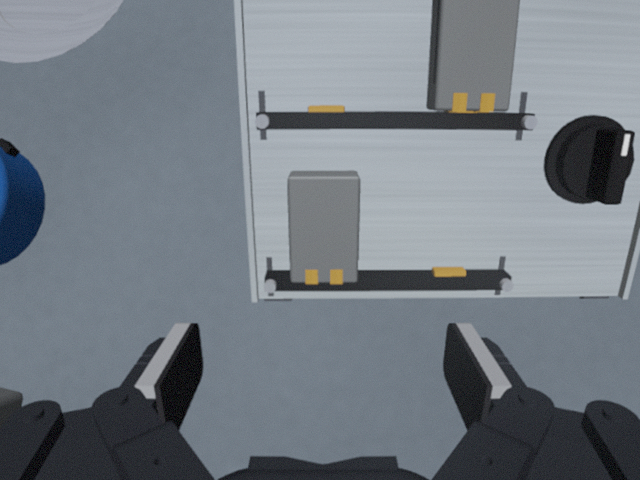

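Pack 1 lies flat and square with its terminal end on the low bar at about (325,280), and the low-left contact is still free at (449,271).

```bash
cat > pk.py <<'E'
from plan import *
x,y,yaw,z=[float(a) for a in sys.argv[1:5]]
s=get_state();a=np.radians(yaw-90)
tx=np.array([np.cos(a),np.sin(a),0]);tz=np.array([0,0,-1]);Tt=np.array([tx,np.cross(tz,tx),tz]).T
print('shift',(np.array([x,y,z])-s['tcp_pos']).round(4),'rot',(R.from_matrix(Tt)*R.from_quat(s['orientation']).inv()).as_rotvec().round(4))
E
python3 - <<'E'
from plan import *
import pickle
s=pickle.load(open('w4.pkl','rb'));C=cam('wrist',s)
def q(n,u,v,z): print(n,inbed(onplane(C,u,v,W([0,0,z]),M[:,2])).round(1))
q('new end',340,283,24);q('new up',324,179,24);q('new endL',291,281,24);q('endR',358,283,24);q('fixed end',470,110,24);q('barL foot',400,269,0);q('barL low',400,291,14);q('barH foot',390,111,0);q('barHlow',390,129,14);q('cLL',449,271,12.5)
E
python3 pk.py 0.4545 0.2267 154.9 0.16
```

```text
new end [21.8 74.8 24. ]
new up [89.7 85.2 24. ]
new endL [ 23.2 106.6  24. ]
endR [21.8 63.1 24. ]
fixed end [130.    1.4  24. ]
barL foot [21.6 31.8  0. ]
barL low [11.2 33.5 14. ]
barH foot [128.2  43.9  -0. ]
barHlow [118.2  45.5  14. ]
cLL [25.2  0.9 12.5]
shift [-0.1976  0.3628 -0.0119] rot [-0.0545 -0.4312 -0.6013]
```

```bash
python3 -m jog '0 -0.198 0.363 -0.012 -0.0545 -0.4312 -0.6013;0 -0.198 0.363 -0.012 -0.0545 -0.4312 -0.6013;0 -0.198 0.363 -0.012 -0.0545 -0.4312 -0.6013;0 -0.198 0.363 -0.012 -0.0545 -0.4312 -0.6013;0 -0.198 0.363 -0.012 -0.0545 -0.4312 -0.6013;0 -0.198 0.363 -0.012 -0.0545 -0.4312 -0.6013;0 -0.198 0.363 -0.012 -0.0545 -0.4312 -0.6013;0 -0.198 0.363 -0.012 -0.0545 -0.4312 -0.6013;0 -0.198 0.363 -0.012 -0.0545 -0.4312 -0.6013;0 -0.198 0.363 -0.012 -0.0545 -0.4312 -0.6013;0 -0.198 0.363 -0.012 -0.0545 -0.4312 -0.6013;0 -0.198 0.363 -0.012 -0.0545 -0.4312 -0.6013'; python3 pk.py 0.4545 0.2267 154.9 0.0225;  python3 -c "
from h import *
s,_=snap('wrist','w5.png')
import pickle;pickle.dump(s,open('w5.pkl','wb'))"
```

```text
time_s: 10.02
tcp_pos: [0.4506, 0.228, 0.1548]
orientation: [0.843, 0.538, -0.001, -0.004]
force: [0.2, -0.8, -0.2]
gripper_width: 0.0853
shift [ 0.0039 -0.0013 -0.1323] rot [-0.0059 -0.0064 -0.004 ]
```

View pics/w5.png

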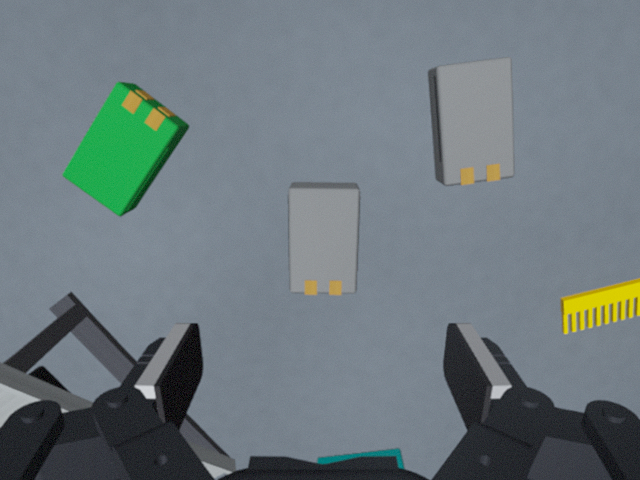

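```bash
python3 -c "
from h import *
import pickle
s=pickle.load(open('w5.pkl','rb'));C=cam('wrist',s);print(s['tcp_pos'],s['dq'].round(3))
for nm,q in [('p2',[(290,188),(358,188),(356,292),(290,292)]),('p3',[(437,66),(511,58),(513,177),(443,185)])]:
    P=np.array([onz(C,u,v,.024) for u,v in q]);l=P[0]+P[1]-P[2]-P[3]
    print(nm,P.mean(0),np.linalg.norm(P[0]-P[1]),np.linalg.norm(P[1]-P[2]),np.degrees(np.arctan2(l[1],l[0])))
"; python3 pk.py 0.4545 0.2267 154.9 0.0215
```

```text
[0.45055076 0.22798503 0.15480839] [-0.062  0.008 -0.009 -0.007 -0.    -0.02 ]
p2 [0.45254539 0.22700488 0.024     ] 0.04091859870486804 0.06830456269094651 154.60412528766685
p3 [0.42430189 0.33834613 0.024     ] 0.04235193624704811 0.06821920577761793 162.5462107260221
shift [ 0.0032 -0.0002 -0.1333] rot [-0.0058 -0.0062 -0.0021]
```

```bash
python3 -m jog '0 0.001 0 -0.04 -0.005 -0.006 -0.003;0 0.002 0 -0.08 -0.005 -0.006 -0.003;0 0.002 0 -0.12 -0.005 -0.006 -0.003;0 0.002 0 -0.131 -0.005 -0.006 -0.003;1 0.002 0 -0.131 -0.005 -0.006 -0.003;1 0.002 0 -0.131 -0.005 -0.006 -0.003;1 0.002 0 -0.131 -0.005 -0.006 -0.003;1 0.002 0 -0.131 -0.005 -0.006 -0.003;1 0.002 0 -0.131 -0.005 -0.006 -0.003'; python3 plan.py; python3 -m jog '1 0 0 0.04 0 0 0;1 0 0 0.08 0 0 0;1 0 0 0.12 0 0 0;1 0 0 0.15 0 0 0;1 0 0 0.15 0 0 0'; python3 plan.py 72 0 140
```

```text
time_s: 10.82
tcp_pos: [0.4551, 0.2268, 0.0265]
orientation: [0.845, 0.535, 0.002, 0.0]
force: [-0.6, -2.3, 7.4]
gripper_width: 0.0428
t 10.8167 tcp [0.4551 0.2268 0.0265] bed mm [ 112.5 -306.9  -36.5] w 0.0428 F [-0.6 -2.3  7.4] Fbed [4.  2.1 6.3] roterr [0.0557 0.4424 0.6043]
bed axes [[-0.893, -0.156, 0.423], [0.172, -0.985, 0.0], [0.416, 0.073, 0.906]]
time_s: 11.23
tcp_pos: [0.4559, 0.2274, 0.1819]
orientation: [0.844, 0.536, 0.006, 0.001]
force: [0.2, -0.4, -1.0]
gripper_width: 0.0425
t 11.2333 tcp [0.4559 0.2274 0.1819] bed mm [ 177.3 -307.4  104.7] w 0.0425 F [ 0.2 -0.4 -1. ] Fbed [-0.5  0.5 -0.8] roterr [0.0503 0.4486 0.6052]
target [ 0.6174 -0.0564  0.1693] shift [ 0.1615 -0.2838 -0.0126]
bed axes [[-0.893, -0.156, 0.423], [0.172, -0.985, 0.0], [0.416, 0.073, 0.906]]
```

```bash
python3 -m jog '1 0.162 -0.284 -0.01 0.05 0.449 0.605;1 0.162 -0.284 -0.01 0.05 0.449 0.605;1 0.162 -0.284 -0.01 0.05 0.449 0.605;1 0.162 -0.284 -0.01 0.05 0.449 0.605;1 0.162 -0.284 -0.01 0.05 0.449 0.605;1 0.162 -0.284 -0.01 0.05 0.449 0.605;1 0.162 -0.284 -0.01 0.05 0.449 0.605;1 0.162 -0.284 -0.01 0.05 0.449 0.605;1 0.162 -0.284 -0.01 0.05 0.449 0.605;1 0.162 -0.284 -0.01 0.05 0.449 0.605;1 0.162 -0.284 -0.01 0.05 0.449 0.605'; python3 plan.py 72 0.5 28;python3 -c "
from h import *
s,_=snap('wrist','w6.png')
import pickle;pickle.dump(s,open('w6.pkl','wb'))"
```

```text
time_s: 12.15
tcp_pos: [0.6155, -0.0574, 0.1642]
orientation: [0.627, 0.747, -0.172, -0.138]
force: [-0.2, 0.3, -1.8]
gripper_width: 0.0427
t 12.15 tcp [ 0.6155 -0.0574  0.1642] bed mm [ 71.7   0.6 134.5] w 0.0427 F [-0.2  0.3 -1.8] Fbed [-0.7 -0.3 -1.7] roterr [ 0.0097 -0.0067 -0.0032]
target [ 0.5709 -0.0651  0.0678] shift [-0.0446 -0.0077 -0.0963]
bed axes [[-0.893, -0.156, 0.423], [0.172, -0.985, 0.0], [0.416, 0.073, 0.906]]
```

View pics/w6.png

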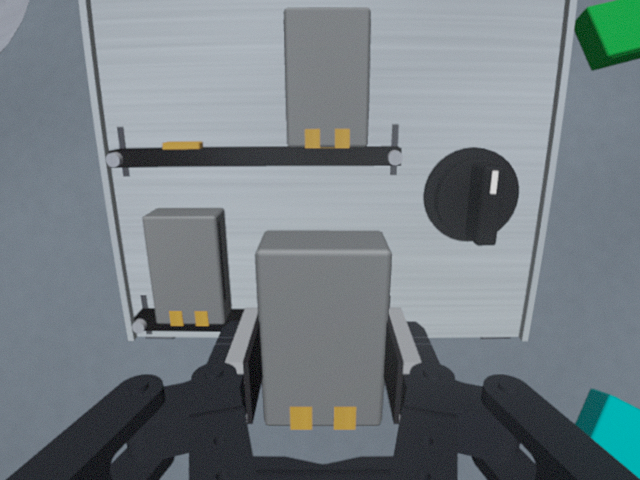

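```bash
python3 - <<'E'
from plan import *
import pickle
s=pickle.load(open('w6.pkl','rb'));C=cam('wrist',s)
def q(n,u,v,z): print(n,inbed(onplane(C,u,v,W([0,0,z]),M[:,2])).round(1))
q('f endL',287,146,24);q('f endR',368,146,24);q('f topL',285,10,24);q('f topR',370,10,24)
q('disc L',424,194,15);q('disc R',519,194,15);q('disc top',472,149,15);q('edgeL',82,0,0);q('edgeL',131,335,0);q('edgeR',575,0,0);q('edgeR',527,340,0)
q('knob low end L',477,244,36);q('knob low end R',496,244,36)
E
python3 -m jog '1 -0.016 -0.003 -0.034 0.005 -0.003 -0.002;1 -0.032 -0.006 -0.068 0.01 -0.007 -0.003;1 -0.0467 -0.0081 -0.1008 0.01 -0.007 -0.003;1 -0.0467 -0.0081 -0.1008 0.01 -0.007 -0.003;1 -0.0467 -0.0081 -0.1008 0.01 -0.007 -0.003'; python3 plan.py
```

```text
f endL [130.3  21.6  24. ]
f endR [130.4 -22.1  24. ]
f topL [197.7  21.1  24. ]
f topR [197.7 -21.3  24. ]
disc L [102.4 -56.2  15. ]
disc R [ 102.8 -112.2   15. ]
disc top [128.3 -81.7  15. ]
edgeL [211.1 137.9  -0. ]
edgeL [ -0.2 136.5  -0. ]
edgeR [ 210.7 -138.6   -0. ]
edgeR [  -3.2 -139.9   -0. ]
knob low end L [ 78.9 -82.6  36. ]
knob low end R [ 78.9 -93.3  36. ]
time_s: 12.62
tcp_pos: [0.5684, -0.0646, 0.0634]
orientation: [0.627, 0.748, -0.166, -0.139]
force: [0.3, 0.7, -1.5]
gripper_width: 0.0425
t 12.6167 tcp [ 0.5684 -0.0646  0.0634] bed mm [72.3 -0.4 23. ] w 0.0425 F [ 0.3  0.7 -1.5] Fbed [-1.1 -0.7 -1.2] roterr [-0.0002 -0.0002 -0.0019]
bed axes [[-0.893, -0.156, 0.423], [0.172, -0.985, 0.0], [0.416, 0.073, 0.906]]
```

```bash
python3 -m jog '1 -0.0007 -0.0001 -0.0015 0 0 0;1 -0.0012 -0.0002 -0.0027 0 0 0;1 -0.0012 -0.0002 -0.0027 0 0 0'; python3 plan.py
```

```text
time_s: 12.87
tcp_pos: [0.5679, -0.0654, 0.0606]
orientation: [0.628, 0.748, -0.166, -0.139]
force: [0.6, 0.0, -1.8]
gripper_width: 0.0424
t 12.8667 tcp [ 0.5679 -0.0654  0.0606] bed mm [71.7  0.3 20.2] w 0.0424 F [ 0.6  0.  -1.8] Fbed [-1.3  0.1 -1.4] roterr [-0.0001  0.0004 -0.0012]
bed axes [[-0.893, -0.156, 0.423], [0.172, -0.985, 0.0], [0.416, 0.073, 0.906]]
```

```bash
python3 -m jog '1 -0.0006 -0.0001 -0.0013 0 0 0;1 -0.0006 -0.0001 -0.0013 0 0 0'; python3 plan.py;python3 -m jog '1 -0.0006 -0.0001 -0.0013 0 0 0;1 -0.0006 -0.0001 -0.0013 0 0 0'; python3 plan.py
```

```text
time_s: 13.03
tcp_pos: [0.5674, -0.0657, 0.0593]
orientation: [0.628, 0.748, -0.165, -0.139]
force: [0.3, 0.1, -1.5]
gripper_width: 0.0426
t 13.0333 tcp [ 0.5674 -0.0657  0.0593] bed mm [71.7  0.6 18.8] w 0.0426 F [ 0.3  0.1 -1.5] Fbed [-0.9 -0.  -1.2] roterr [-0.0002  0.0006 -0.0007]
bed axes [[-0.893, -0.156, 0.423], [0.172, -0.985, 0.0], [0.416, 0.073, 0.906]]
time_s: 13.2
tcp_pos: [0.5673, -0.0658, 0.0592]
orientation: [0.628, 0.748, -0.165, -0.138]
force: [0.4, 4.0, 8.9]
gripper_width: 0.0422
t 13.2 tcp [ 0.5673 -0.0658  0.0592] bed mm [71.7  0.6 18.6] w 0.0422 F [0.4 4.  8.9] Fbed [ 2.8 -3.8  8.5] roterr [-0.      0.002  -0.0007]
bed axes [[-0.893, -0.156, 0.423], [0.172, -0.985, 0.0], [0.416, 0.073, 0.906]]
```

```bash
python3 -m jog '1 0.004 0.0008 -0.0015 0 0 0;1 0.0075 0.0015 -0.0032 0 0 0;1 0.0075 0.0015 -0.0032 0 0 0'; python3 plan.py; python3 -m jog '1 0.0018 0.0003 -0.0008 0 0 0;1 0.0036 0.0006 -0.0017 0 0 0;1 0.0036 0.0006 -0.0017 0 0 0'; python3 plan.py; python3 -m jog '1 0.0009 0.0002 -0.0004 0 0 0;1 0.0018 0.0003 -0.0008 0 0 0;1 0.0018 0.0003 -0.0008 0 0 0'; python3 plan.py
```

```text
time_s: 13.45
tcp_pos: [0.5751, -0.0645, 0.0555]
orientation: [0.628, 0.748, -0.165, -0.138]
force: [3.8, 0.6, 5.3]
gripper_width: 0.0425
t 13.45 tcp [ 0.5751 -0.0645  0.0555] bed mm [62.9  0.7 18.6] w 0.0425 F [3.8 0.6 5.3] Fbed [-1.2  0.1  6.4] roterr [ 0.0004  0.002  -0.0007]
bed axes [[-0.893, -0.156, 0.423], [0.172, -0.985, 0.0], [0.416, 0.073, 0.906]]
time_s: 13.7
tcp_pos: [0.5785, -0.064, 0.0539]
orientation: [0.628, 0.748, -0.165, -0.138]
force: [1.3, 0.2, 7.1]
gripper_width: 0.0428
t 13.7 tcp [ 0.5785 -0.064   0.0539] bed mm [59.2  0.7 18.6] w 0.0428 F [1.3 0.2 7.1] Fbed [1.8 0.1 6.9] roterr [ 0.0004  0.0017 -0.0007]
bed axes [[-0.893, -0.156, 0.423], [0.172, -0.985, 0.0], [0.416, 0.073, 0.906]]
time_s: 13.95
tcp_pos: [0.5801, -0.0637, 0.0531]
orientation: [0.628, 0.748, -0.165, -0.139]
force: [0.1, 1.2, 7.6]
gripper_width: 0.0428
t 13.95 tcp [ 0.5801 -0.0637  0.0531] bed mm [57.4  0.8 18.6] w 0.0428 F [0.1 1.2 7.6] Fbed [ 2.9 -1.2  7. ] roterr [ 0.0004  0.0013 -0.0005]
bed axes [[-0.893, -0.156, 0.423], [0.172, -0.985, 0.0], [0.416, 0.073, 0.906]]
```

```bash
python3 -m jog '1 0.0009 0.0002 -0.0004 0 0 0;1 0.0018 0.0003 -0.0008 0 0 0;1 0.0018 0.0003 -0.0008 0 0 0'; python3 plan.py; python3 -m jog '1 0.0009 0.0002 -0.0004 0 0 0;1 0.0014 0.0003 -0.0006 0 0 0;1 0.0014 0.0003 -0.0006 0 0 0'; python3 plan.py
```

```text
time_s: 14.2
tcp_pos: [0.5818, -0.0634, 0.0523]
orientation: [0.628, 0.748, -0.166, -0.139]
force: [-1.1, 0.9, 8.3]
gripper_width: 0.0428
t 14.2 tcp [ 0.5818 -0.0634  0.0523] bed mm [55.5  0.8 18.6] w 0.0428 F [-1.1  0.9  8.3] Fbed [ 4.3 -1.   7.2] roterr [ 0.0004  0.001  -0.0005]
bed axes [[-0.893, -0.156, 0.423], [0.172, -0.985, 0.0], [0.416, 0.073, 0.906]]
time_s: 14.45
tcp_pos: [0.5822, -0.0633, 0.0522]
orientation: [0.628, 0.747, -0.167, -0.14]
force: [-11.1, -2.0, 16.1]
gripper_width: 0.0425
t 14.45 tcp [ 0.5822 -0.0633  0.0522] bed mm [55.   0.8 18.7] w 0.0425 F [-11.1  -2.   16.1] Fbed [17.1  0.1  9.8] roterr [ 0.0007 -0.0023 -0.0004]
bed axes [[-0.893, -0.156, 0.423], [0.172, -0.985, 0.0], [0.416, 0.073, 0.906]]
```

```bash
python3 -m jog '0.2 0 0 0.0005 0 0 0;0.2 0 0 0.0005 0 0 0;0.2 0 0 0.0005 0 0 0;0.2 0 0 0.0005 0 0 0;0.2 0.005 0.001 0.011 0 0 0;0.2 0.019 0.0034 0.041 0 0 0;0 0.035 0.006 0.077 0 0 0;0 0.052 0.009 0.113 0 0 0;0 0.052 0.009 0.113 0 0 0'; python3 pk.py 0.4255 0.339 162.8 0.16;python3 -c "
from h import *
s,_=snap('wrist','w7.png')
import pickle;pickle.dump(s,open('w7.pkl','wb'))"
```

```text
time_s: 15.2
tcp_pos: [0.6386, -0.0536, 0.1723]
orientation: [0.629, 0.748, -0.162, -0.134]
force: [0.9, -0.4, 2.6]
gripper_width: 0.0854
shift [-0.2131  0.3926 -0.0123] rot [-0.0239 -0.4277 -0.4663]
```

View pics/w7.png

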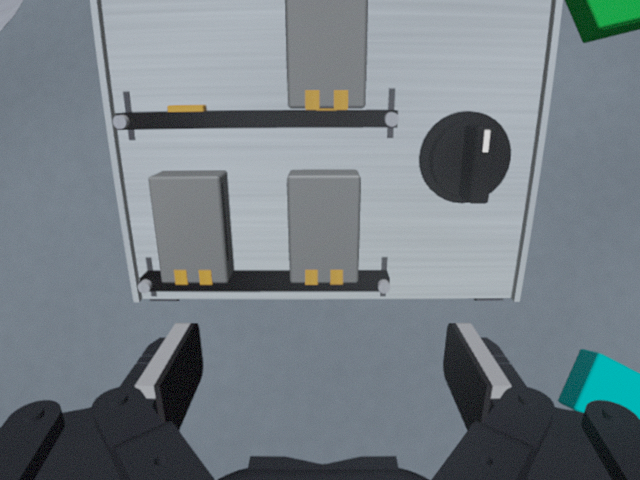

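Packs 1 and 2 lie square with their ends level at row ~284 on the low bar. Next is pack 3.

```bash
python3 -m jog '0 -0.213 0.393 -0.01 -0.0239 -0.4277 -0.4663;0 -0.213 0.393 -0.01 -0.0239 -0.4277 -0.4663;0 -0.213 0.393 -0.01 -0.0239 -0.4277 -0.4663;0 -0.213 0.393 -0.01 -0.0239 -0.4277 -0.4663;0 -0.213 0.393 -0.01 -0.0239 -0.4277 -0.4663;0 -0.213 0.393 -0.01 -0.0239 -0.4277 -0.4663;0 -0.213 0.393 -0.01 -0.0239 -0.4277 -0.4663;0 -0.213 0.393 -0.01 -0.0239 -0.4277 -0.4663;0 -0.213 0.393 -0.01 -0.0239 -0.4277 -0.4663;0 -0.213 0.393 -0.01 -0.0239 -0.4277 -0.4663;0 -0.213 0.393 -0.01 -0.0239 -0.4277 -0.4663;0 -0.213 0.393 -0.01 -0.0239 -0.4277 -0.4663'; python3 -m jog '0 0 0 0 0 0 0;0 0 0 0 0 0 0'; python3 pk.py 0.425 0.3385 162.8 0.023
```

```text
time_s: 16.25
tcp_pos: [0.4188, 0.3428, 0.1534]
orientation: [0.803, 0.596, -0.003, -0.006]
force: [0.1, -0.7, 0.2]
gripper_width: 0.0856
time_s: 16.42
tcp_pos: [0.4218, 0.3385, 0.1535]
orientation: [0.805, 0.594, -0.003, -0.006]
force: [-0.1, 0.3, -0.5]
gripper_width: 0.0852
shift [ 0.0032 -0.     -0.1305] rot [-0.0061 -0.0108 -0.001 ]
```

```bash
python3 -m jog '0 0.001 0 -0.04 -0.006 -0.011 0;0 0.003 0 -0.08 -0.006 -0.011 0;0 0.003 0 -0.12 -0.006 -0.011 0;0 0.003 0 -0.1305 -0.006 -0.011 0;0 0.003 0 -0.1305 -0.006 -0.011 0;1 0.003 0 -0.1305 -0.006 -0.011 0;1 0.003 0 -0.1305 -0.006 -0.011 0;1 0.003 0 -0.1305 -0.006 -0.011 0;1 0.003 0 -0.1305 -0.006 -0.011 0;1 0.003 0 -0.1305 -0.006 -0.011 0;1 0.003 0 -0.1305 -0.006 -0.011 0'; python3 plan.py; python3 -m jog '1 0 0 0.03 0 0 0;1 0 0 0.07 0 0 0;1 0 0 0.11 0 0 0;1 0 0 0.15 0 0 0;1 0 0 0.18 0 0 0;1 0 0 0.18 0 0 0'; python3 plan.py 178 84 130
```

```text
time_s: 17.33
tcp_pos: [0.4256, 0.3395, 0.0255]
orientation: [0.805, 0.594, 0.002, 0.0]
force: [-1.6, -2.8, 12.0]
gripper_width: 0.0429
t 17.3333 tcp [0.4256 0.3395 0.0255] bed mm [ 120.7 -423.   -41.5] w 0.0429 F [-1.6 -2.8 12. ] Fbed [ 6.9  2.5 10. ] roterr [0.0248 0.4423 0.4651]
bed axes [[-0.893, -0.156, 0.423], [0.172, -0.985, 0.0], [0.416, 0.073, 0.906]]
time_s: 17.83
tcp_pos: [0.4262, 0.3402, 0.2109]
orientation: [0.805, 0.594, 0.006, 0.0]
force: [0.8, -0.0, -1.5]
gripper_width: 0.0424
t 17.8333 tcp [0.4262 0.3402 0.2109] bed mm [ 198.5 -423.6  126.9] w 0.0424 F [ 0.8 -0.  -1.5] Fbed [-1.3  0.2 -1. ] roterr [0.0187 0.4476 0.4662]
target [ 0.5331 -0.1564  0.205 ] shift [ 0.1068 -0.4966 -0.0059]
bed axes [[-0.893, -0.156, 0.423], [0.172, -0.985, 0.0], [0.416, 0.073, 0.906]]
```

```bash
python3 -m jog '1 0.107 -0.497 0 0.0187 0.4476 0.4662;1 0.107 -0.497 0 0.0187 0.4476 0.4662;1 0.107 -0.497 0 0.0187 0.4476 0.4662;1 0.107 -0.497 0 0.0187 0.4476 0.4662;1 0.107 -0.497 0 0.0187 0.4476 0.4662;1 0.107 -0.497 0 0.0187 0.4476 0.4662;1 0.107 -0.497 0 0.0187 0.4476 0.4662;1 0.107 -0.497 0 0.0187 0.4476 0.4662;1 0.107 -0.497 0 0.0187 0.4476 0.4662;1 0.107 -0.497 0 0.0187 0.4476 0.4662;1 0.107 -0.497 0 0.0187 0.4476 0.4662;1 0.107 -0.497 0 0.0187 0.4476 0.4662';python3 -m jog '1 0.001 -0.006 0 0 0 0;1 0.001 -0.006 0 0 0 0;1 0.001 -0.006 0 0 0 0'; python3 plan.py 178 84 25;python3 -c "
from h import *
s,_=snap('wrist','w8.png')
import pickle;pickle.dump(s,open('w8.pkl','wb'))"
```

```text
time_s: 18.83
tcp_pos: [0.5293, -0.1494, 0.2033]
orientation: [0.627, 0.747, -0.171, -0.138]
force: [0.7, 0.2, -1.6]
gripper_width: 0.0428
time_s: 19.08
tcp_pos: [0.5301, -0.1532, 0.203]
orientation: [0.627, 0.747, -0.171, -0.138]
force: [-0.3, 0.4, -2.0]
gripper_width: 0.043
t 19.0833 tcp [ 0.5301 -0.1532  0.203 ] bed mm [179.2  80.3 127.1] w 0.043 F [-0.3  0.4 -2. ] Fbed [-0.7 -0.4 -1.9] roterr [ 0.0089 -0.0058 -0.0028]
target [ 0.4894 -0.164   0.1099] shift [-0.0408 -0.0109 -0.0931]
bed axes [[-0.893, -0.156, 0.423], [0.172, -0.985, 0.0], [0.416, 0.073, 0.906]]
```

View pics/w8.png

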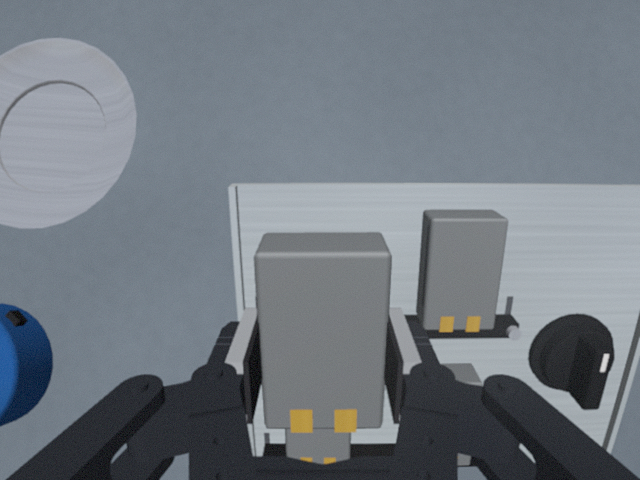

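```bash
python3 -m jog '1 -0.014 -0.006 -0.031 0.005 -0.003 -0.002;1 -0.028 -0.011 -0.062 0.009 -0.006 -0.003;1 -0.0408 -0.0109 -0.0931 0.009 -0.006 -0.003;1 -0.0408 -0.0109 -0.0931 0.009 -0.006 -0.003;1 -0.0408 -0.0109 -0.0931 0.009 -0.006 -0.003'; python3 plan.py;  python3 -m jog '1 -0.0007 -0.0001 -0.0015 0 0 0;1 -0.0012 -0.0002 -0.0027 0 0 0;1 -0.0012 -0.0002 -0.0027 0 0 0'; python3 plan.py
```

```text
time_s: 19.55
tcp_pos: [0.4892, -0.163, 0.1098]
orientation: [0.627, 0.748, -0.166, -0.139]
force: [1.2, 0.7, -1.5]
gripper_width: 0.0429
t 19.55 tcp [ 0.4892 -0.163   0.1098] bed mm [178.   82.9  25. ] w 0.0429 F [ 1.2  0.7 -1.5] Fbed [-1.8 -0.5 -0.8] roterr [-0.0002 -0.0005 -0.0019]
bed axes [[-0.893, -0.156, 0.423], [0.172, -0.985, 0.0], [0.416, 0.073, 0.906]]
time_s: 19.8
tcp_pos: [0.4886, -0.1639, 0.1076]
orientation: [0.628, 0.748, -0.166, -0.139]
force: [-0.7, -0.1, -1.9]
gripper_width: 0.0424
t 19.8 tcp [ 0.4886 -0.1639  0.1076] bed mm [177.7  83.7  22.7] w 0.0424 F [-0.7 -0.1 -1.9] Fbed [-0.2 -0.  -2. ] roterr [ 0.0003  0.0009 -0.0013]
bed axes [[-0.893, -0.156, 0.423], [0.172, -0.985, 0.0], [0.416, 0.073, 0.906]]
```

```bash
python3 -m jog '1 -0.0006 -0.0001 -0.0013 0 0 0;1 -0.0006 -0.0001 -0.0013 0 0 0'; python3 plan.py
```

```text
time_s: 19.97
tcp_pos: [0.4878, -0.1644, 0.1061]
orientation: [0.628, 0.748, -0.166, -0.139]
force: [0.6, 0.1, -1.5]
gripper_width: 0.0425
t 19.9667 tcp [ 0.4878 -0.1644  0.1061] bed mm [177.8  84.1  20.9] w 0.0425 F [ 0.6  0.1 -1.5] Fbed [-1.2  0.  -1.1] roterr [ 0.0002  0.0005 -0.0007]
bed axes [[-0.893, -0.156, 0.423], [0.172, -0.985, 0.0], [0.416, 0.073, 0.906]]
```

```bash
python3 -m jog '1 -0.0006 -0.0001 -0.0013 0 0 0;1 -0.0006 -0.0001 -0.0013 0 0 0'; python3 plan.py|head -1;python3 -m jog '1 -0.0006 -0.0001 -0.0013 0 0 0;1 -0.0006 -0.0001 -0.0013 0 0 0'; python3 plan.py
```

```text
time_s: 20.13
tcp_pos: [0.4876, -0.1645, 0.1055]
orientation: [0.628, 0.748, -0.165, -0.138]
force: [1.4, 1.8, 5.1]
gripper_width: 0.0422
t 20.1333 tcp [ 0.4876 -0.1645  0.1055] bed mm [177.8  84.2  20.2] w 0.0422 F [1.4 1.8 5.1] Fbed [ 0.6 -1.5  5.3] roterr [ 0.0004  0.0016 -0.0005]
time_s: 20.3
tcp_pos: [0.4876, -0.1645, 0.1054]
orientation: [0.628, 0.748, -0.165, -0.138]
force: [2.7, 4.1, 15.7]
gripper_width: 0.0425
t 20.3 tcp [ 0.4876 -0.1645  0.1054] bed mm [177.8  84.2  20.1] w 0.0425 F [ 2.7  4.1 15.7] Fbed [ 3.6 -3.6 15.6] roterr [ 0.0006  0.0032 -0.0005]
bed axes [[-0.893, -0.156, 0.423], [0.172, -0.985, 0.0], [0.416, 0.073, 0.906]]
```

```bash
python3 -m jog '1 0.005 0.0008 -0.001 0 0 0;1 0.0095 0.0016 -0.003 0 0 0;1 0.0095 0.0016 -0.003 0 0 0'; python3 plan.py|head -1; python3 -m jog '1 0.0018 0.0003 -0.0008 0 0 0;1 0.0027 0.0005 -0.0013 0 0 0;1 0.0027 0.0005 -0.0013 0 0 0'; python3 plan.py|head -1; python3 -m jog '1 0.0009 0.0002 -0.0004 0 0 0;1 0.0018 0.0003 -0.0008 0 0 0;1 0.0018 0.0003 -0.0008 0 0 0'; python3 plan.py
```

```text
time_s: 20.55
tcp_pos: [0.4971, -0.1632, 0.1009]
orientation: [0.628, 0.748, -0.165, -0.138]
force: [5.1, 1.9, 5.5]
gripper_width: 0.0426
t 20.55 tcp [ 0.4971 -0.1632  0.1009] bed mm [167.1  84.5  20.2] w 0.0426 F [5.1 1.9 5.5] Fbed [-2.6 -0.9  7.2] roterr [ 0.0008  0.0019 -0.0007]
time_s: 20.8
tcp_pos: [0.4994, -0.1628, 0.0999]
orientation: [0.628, 0.748, -0.166, -0.139]
force: [0.1, 0.6, 9.3]
gripper_width: 0.0426
t 20.8 tcp [ 0.4994 -0.1628  0.0999] bed mm [164.6  84.5  20.2] w 0.0426 F [0.1 0.6 9.3] Fbed [ 3.7 -0.6  8.5] roterr [ 0.0009  0.0011 -0.0006]
time_s: 21.05
tcp_pos: [0.501, -0.1625, 0.0991]
orientation: [0.628, 0.747, -0.166, -0.139]
force: [-0.6, 0.2, 9.6]
gripper_width: 0.0425
t 21.05 tcp [ 0.501  -0.1625  0.0991] bed mm [162.8  84.5  20.2] w 0.0425 F [-0.6  0.2  9.6] Fbed [ 4.5 -0.3  8.5] roterr [ 0.0009  0.0008 -0.0005]
bed axes [[-0.893, -0.156, 0.423], [0.172, -0.985, 0.0], [0.416, 0.073, 0.906]]
```

```bash
python3 -m jog '1 0.0009 0.0002 -0.0004 0 0 0;1 0.0014 0.0003 -0.0006 0 0 0;1 0.0014 0.0003 -0.0006 0 0 0'; python3 plan.py|head -1; python3 -m jog '1 0.0009 0.0002 -0.0004 0 0 0;1 0.0012 0.0002 -0.0005 0 0 0;1 0.0012 0.0002 -0.0005 0 0 0'; python3 plan.py|head -1
```

```text
time_s: 21.3
tcp_pos: [0.5016, -0.1624, 0.0988]
orientation: [0.628, 0.747, -0.167, -0.14]
force: [-9.3, -1.0, 14.9]
gripper_width: 0.0427
t 21.3 tcp [ 0.5016 -0.1624  0.0988] bed mm [162.1  84.5  20.2] w 0.0427 F [-9.3 -1.  14.9] Fbed [14.7 -0.6  9.5] roterr [ 0.0011 -0.0017 -0.0001]
time_s: 21.55
tcp_pos: [0.5017, -0.1624, 0.0987]
orientation: [0.628, 0.747, -0.168, -0.141]
force: [-19.6, -1.0, 23.6]
gripper_width: 0.0424
t 21.55 tcp [ 0.5017 -0.1624  0.0987] bed mm [162.   84.5  20.2] w 0.0424 F [-19.6  -1.   23.6] Fbed [27.6 -2.4 13.1] roterr [ 0.0011 -0.0049  0.0004]
```

```bash
python3 -m jog '0.2 0 0 0.0005 0 0 0;0.2 0 0 0.0005 0 0 0;0.2 0 0 0.0005 0 0 0;0.2 0 0 0.0005 0 0 0;0.2 0.005 0.001 0.011 0 0 0;0.2 0.019 0.0034 0.041 0 0 0;0 0.035 0.006 0.077 0 0 0;0 0.052 0.022 0.113 0 0 0;0 0.052 0.062 0.113 0 0 0;0 0.052 0.077 0.113 0 0 0;0 0.052 0.077 0.113 0 0 0'; python3 plan.py;python3 -c "
from h import *
s,_=snap('wrist','w9.png')
snap('top','t9.png')
import pickle;pickle.dump(s,open('w9.pkl','wb'))"
```

```text
time_s: 22.47
tcp_pos: [0.5555, -0.0818, 0.2103]
orientation: [0.627, 0.749, -0.166, -0.139]
force: [0.2, 0.4, 0.2]
gripper_width: 0.0856
t 22.4667 tcp [ 0.5555 -0.0818  0.2103] bed mm [148.6  14.4 149.5] w 0.0856 F [0.2 0.4 0.2] Fbed [-0.2 -0.4  0.3] roterr [-0.0002  0.0007 -0.0041]
bed axes [[-0.893, -0.156, 0.423], [0.172, -0.985, 0.0], [0.416, 0.073, 0.906]]
```

View pics/w9.png

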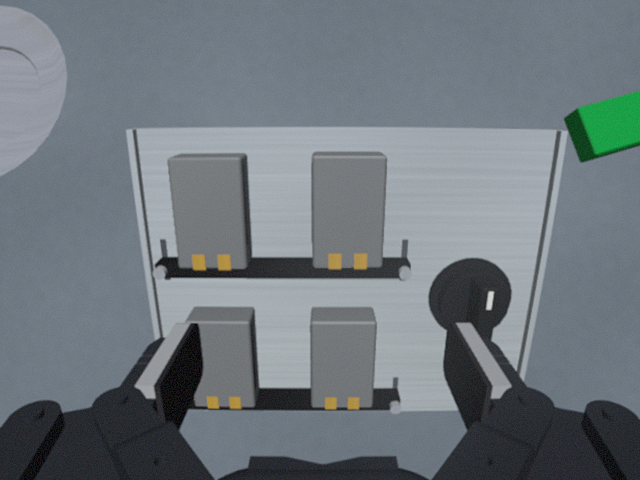

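Run:
```python
from plan import *
import pickle
s=pickle.load(open('w9.pkl','rb'));C=cam('wrist',s)
im=cv2.imread('pics/w9.png')
cv2.imwrite('pics/w9z.png',cv2.resize(im[240:420,140:420],None,fx=2.8,fy=2.8,interpolation=cv2.INTER_CUBIC))
def q(n,u,v,z): print(n,inbed(onplane(C,u,v,W([0,0,z]),M[:,2])).round(1))
q('p3 endL',178,270,24);q('p3 endR',249,269,24);q('fix endL',314,269,24);q('fix endR',382,268,24);q('p1 endR',256,408,24);q('p2 endL',311,409,24);q('p2 endR',374,409,24)
q('p3 up',209,158,24);q('fix up',349,157,24)
q('barH foot',280,258,0);q('barL foot',285,389,0)
```

```text
p3 endL [128.  106.7  24. ]
p3 endR [129.   61.5  24. ]
fix endL [129.2  20.7  24. ]
fix endR [130.  -21.8  24. ]
p1 endR [22.1 62.5 24. ]
p2 endL [21.6 23.2 24. ]
p2 endR [ 21.6 -21.7  24. ]
p3 up [198.   81.4  24. ]
fix up [198.6   0.4  24. ]
barH foot [127.5  44.4   0. ]
barL foot [20.3 43.8 -0. ]
```

View pics/w9z.png

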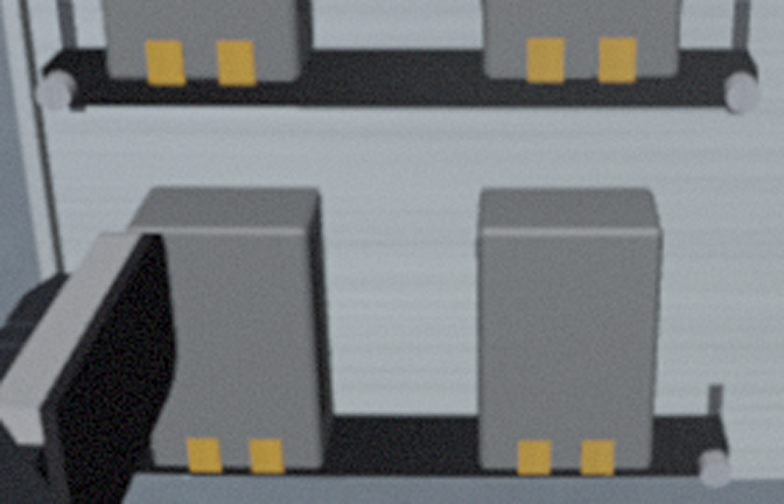

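All four ends line up on the bars: pack 3 and the fixed pack at bed x ≈ 128–130, packs 1 and 2 at ≈ 21.6–22. Each push also met a hard stop of 15–28 N. Now the switch.

```bash
python3 plan.py 100 -88 90
```

```text
t 22.5667 tcp [ 0.5551 -0.0847  0.2098] bed mm [149.2  17.1 148.6] w 0.0852 F [ 0.6 -0.5  0.8] Fbed [-0.1  0.6  0.9] roterr [ 0.0003 -0.0004 -0.0016]
target [0.5565 0.0223 0.1358] shift [ 0.0014  0.107  -0.0739]
bed axes [[-0.893, -0.156, 0.423], [0.172, -0.985, 0.0], [0.416, 0.073, 0.906]]
```

View pics/t9.png

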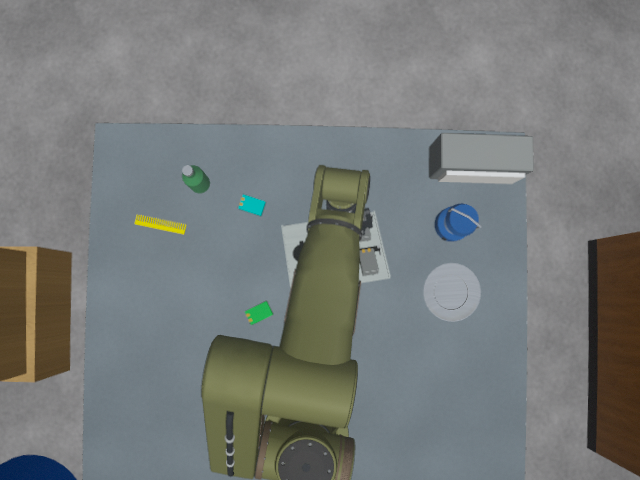

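The top view shows the bystanders and decoys at their original pixels. Next I move over the switch.

```bash
python3 -m jog '0.3 0 0.04 -0.02 0 0 0;0.3 0.001 0.08 -0.04 0 0 0;0.3 0.0014 0.107 -0.06 0 0 0;0.3 0.0014 0.107 -0.0739 0 0 0;0.3 0.0014 0.107 -0.0739 0 0 0'; python3 plan.py 100 -88 38;python3 -c "
from h import *
s,_=snap('wrist','w10.png')
import pickle;pickle.dump(s,open('w10.pkl','wb'))"
```

```text
time_s: 22.98
tcp_pos: [0.5553, 0.0223, 0.133]
orientation: [0.627, 0.748, -0.168, -0.141]
force: [-1.3, -0.7, -0.4]
gripper_width: 0.0598
t 22.9833 tcp [0.5553 0.0223 0.133 ] bed mm [ 99.8 -88.3  86.9] w 0.0598 F [-1.3 -0.7 -0.4] Fbed [ 1.1  0.4 -1. ] roterr [ 0.0005 -0.0051 -0.0019]
target [0.5348 0.0185 0.0887] shift [-0.0205 -0.0038 -0.0443]
bed axes [[-0.893, -0.156, 0.423], [0.172, -0.985, 0.0], [0.416, 0.073, 0.906]]
```

View pics/w10.png

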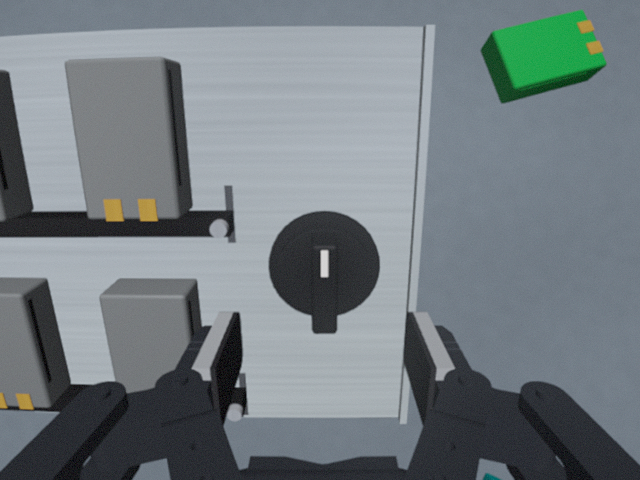

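```bash
python3 -m jog '0.3 -0.01 -0.002 -0.022 0 0 0;0.3 -0.0205 -0.0038 -0.0443 0 0 0;0.3 -0.0205 -0.0038 -0.0443 0 0 0;0.3 -0.0205 -0.0038 -0.0443 0 0 0'; python3 plan.py 100 -88 38
```

```text
time_s: 23.37
tcp_pos: [0.5363, 0.017, 0.0929]
orientation: [0.629, 0.747, -0.166, -0.139]
force: [0.3, 0.7, 0.0]
gripper_width: 0.0597
t 23.3667 tcp [0.5363 0.017  0.0929] bed mm [100.7 -86.2  42.4] w 0.0597 F [0.3 0.7 0. ] Fbed [-0.3 -0.7  0.2] roterr [0.0004 0.0001 0.0013]
target [0.5348 0.0185 0.0887] shift [-0.0015  0.0015 -0.0042]
bed axes [[-0.893, -0.156, 0.423], [0.172, -0.985, 0.0], [0.416, 0.073, 0.906]]
```

```bash
python3 -m jog '0.3 -0.0013 0.0017 -0.0033 0 0 0;0.3 -0.0013 0.0017 -0.0033 0 0 0;1 -0.0013 0.0017 -0.0033 0 0 0;1 -0.0013 0.0017 -0.0033 0 0 0;1 -0.0013 0.0017 -0.0033 0 0 0;1 -0.0013 0.0017 -0.0033 0 0 0;1 -0.0013 0.0017 -0.0033 0 0 0;1 -0.0013 0.0017 -0.0033 0 0 0'; python3 plan.py
```

```text
time_s: 24.03
tcp_pos: [0.5352, 0.0196, 0.0893]
orientation: [0.628, 0.748, -0.166, -0.138]
force: [1.2, -5.2, 3.2]
gripper_width: 0.0101
t 24.0333 tcp [0.5352 0.0196 0.0893] bed mm [ 99.8 -89.   38.8] w 0.0101 F [ 1.2 -5.2  3.2] Fbed [1.1 5.3 3.1] roterr [ 0.0012  0.0015 -0.0006]
bed axes [[-0.893, -0.156, 0.423], [0.172, -0.985, 0.0], [0.416, 0.073, 0.906]]
```

```bash
python3 -m jog '1 0 0.0006 0 -0.052 -0.009 -0.113;1 0 0.0006 0 -0.104 -0.018 -0.2265;1 0 0.0006 0 -0.156 -0.027 -0.34;1 0 0.0006 0 -0.208 -0.0365 -0.453;1 0 0.0006 0 -0.208 -0.0365 -0.453'; python3 plan.py|head -1; python3 -c "
from h import *
print(get_state()['torque'],get_state()['joint_positions'])"
```

```text
time_s: 24.45
tcp_pos: [0.5353, 0.0197, 0.0893]
orientation: [0.796, 0.565, -0.195, -0.092]
force: [1.5, -8.3, 3.0]
gripper_width: 0.0103
t 24.45 tcp [0.5353 0.0197 0.0893] bed mm [ 99.7 -89.2  38.8] w 0.0103 F [ 1.5 -8.3  3. ] Fbed [1.2 8.4 2.7] roterr [0.2131 0.0391 0.4603]
[-1.08802228 -0.33381001  0.54696904] [ 3.24708855e-05  6.67410365e-01  1.42931975e+00 -7.50711379e-02
  1.47403936e+00 -1.21172774e+00]
```

```bash
python3 -m jog '1 0 -0.0008 0 -0.052 -0.009 -0.113;1 0 -0.0015 0 -0.104 -0.018 -0.2265;1 0 -0.0015 0 -0.156 -0.027 -0.34;1 0 -0.0015 0 -0.208 -0.0365 -0.453;1 0 -0.0015 0 -0.26 -0.046 -0.566;1 0 -0.0015 0 -0.3 -0.053 -0.653;1 0 -0.0015 0 -0.3 -0.053 -0.653'; python3 plan.py|head -1
```

```text
time_s: 25.03
tcp_pos: [0.5353, 0.0196, 0.0892]
orientation: [0.944, 0.251, -0.215, -0.018]
force: [3.4, 3.7, 2.9]
gripper_width: 0.0107
t 25.0333 tcp [0.5353 0.0196 0.0892] bed mm [ 99.6 -89.1  38.8] w 0.0107 F [3.4 3.7 2.9] Fbed [-2.4 -3.   4.3] roterr [0.5087 0.0911 1.1099]
```

```bash
python3 -m jog '0.3 0 0 0 0 0 0;0.3 0 0 0 0 0 0;0.3 0 0 0 0 0 0;0.3 0 0 0 0 0 0;0.3 0.004 0.001 0.009 0 0 0;0.3 0.017 0.003 0.036 0 0 0;0.3 0.033 0.006 0.072 0 0 0;0.3 0.05 0.008 0.109 0 0 0;0.3 0.05 0.008 0.125 0.3 0.05 0.65;0.3 0.05 0.008 0.125 0.5 0.09 1.1;0.3 0.05 0.008 0.125 0.5 0.09 1.1;0.3 0.05 0.008 0.125 0.5 0.09 1.1'; python3 plan.py
```

```text
time_s: 26.03
tcp_pos: [0.585, 0.0272, 0.2148]
orientation: [0.85, 0.481, -0.204, -0.071]
force: [-0.9, -0.3, -0.2]
gripper_width: 0.0597
t 26.0333 tcp [0.585  0.0272 0.2148] bed mm [107.1 -88.  173.8] w 0.0597 F [-0.9 -0.3 -0.2] Fbed [ 0.8  0.1 -0.6] roterr [0.2983 0.0543 0.6457]
bed axes [[-0.893, -0.156, 0.423], [0.172, -0.985, 0.0], [0.416, 0.073, 0.906]]
```

Now finish turning back and shift over the bed to look.

```bash
python3 -m jog '0 -0.01 -0.03 0.02 0.298 0.054 0.645;0 -0.02 -0.06 0.04 0.298 0.054 0.645;0 -0.03 -0.08 0.06 0.298 0.054 0.645;0 -0.03 -0.08 0.06 0.298 0.054 0.645;0 -0.03 -0.08 0.06 0.298 0.054 0.645;0 -0.03 -0.08 0.06 0.298 0.054 0.645;0 -0.03 -0.08 0.06 0.298 0.054 0.645;0 -0.03 -0.08 0.06 0.298 0.054 0.645'; python3 plan.py;python3 -c "
from h import *
s,_=snap('wrist','w11.png')
snap('top','t11.png');snap('side','s11.png')
import pickle;pickle.dump(s,open('w11.pkl','wb'))"
```

```text
time_s: 26.7
tcp_pos: [0.5549, -0.0528, 0.2743]
orientation: [0.632, 0.744, -0.167, -0.138]
force: [0.4, 0.2, 0.4]
gripper_width: 0.0853
t 26.7 tcp [ 0.5549 -0.0528  0.2743] bed mm [171.7 -14.3 209.3] w 0.0853 F [0.4 0.2 0.4] Fbed [-0.2 -0.1  0.6] roterr [0.0047 0.0006 0.009 ]
bed axes [[-0.893, -0.156, 0.423], [0.172, -0.985, 0.0], [0.416, 0.073, 0.906]]
```

View pics/w11.png

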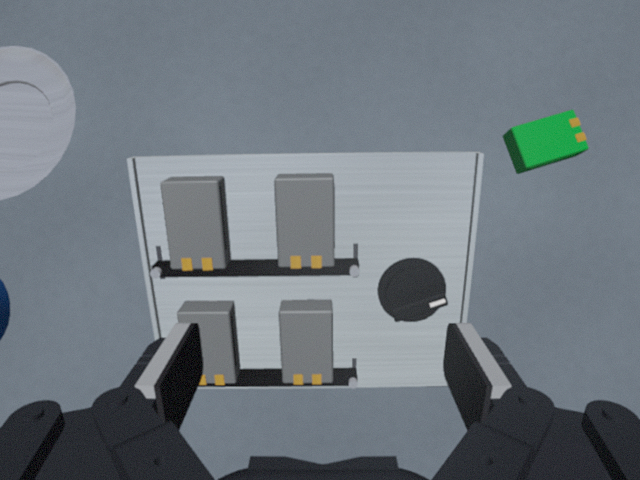

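View pics/s11.png

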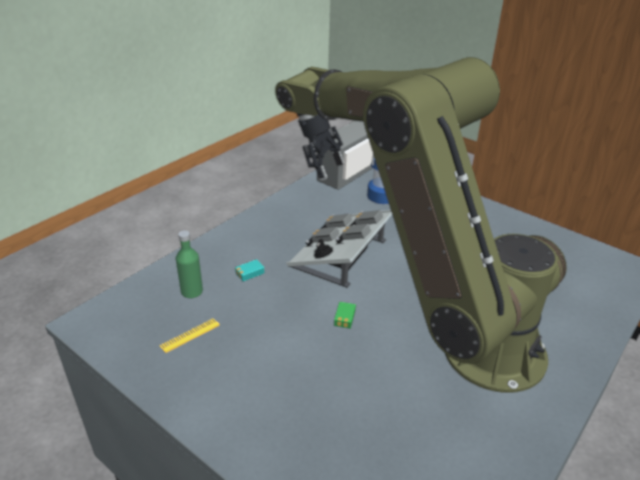

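The knob bar now lies across the slope (marker from about (415,295) to (445,301)), roughly 70° from off. All the packs are unchanged, and the bottle, comb, plate and decoys are in place.

Run:
```python
from plan import *
import pickle
s=pickle.load(open('w11.pkl','rb'));C=cam('wrist',s)
def q(n,u,v,z): print(n,inbed(onplane(C,u,v,W([0,0,z]),M[:,2])).round(1))
q('p3 end',200,270,24);q('fix end',309,267,24);q('p2 end',306,384,24);q('p1 end',220,384,24);q('knob a',396,320,36);q('knob b',446,300,36)
print(get_state()['force'],get_state()['dq'].round(4));hand_in()
```

```text
p3 end [128.4  82.8  24. ]
fix end [130.1  -2.5  24. ]
p2 end [21.8  2.4 24. ]
p1 end [22.  76.9 24. ]
knob a [ 89.6 -69.9  36. ]
knob b [ 106.3 -107.9   36. ]
[ 0.33454799 -0.55589105 -0.11960696] [-0.0007  0.0017  0.0033  0.0006 -0.0008 -0.0097]
the job is handed in; nothing more can be done
```

All three packs are in their places and the switch is turned to on. I handed the job in at about 27 s of the 72 s allowed; there is no verdict to report.

**Packs:** Pack 1 is in low-right, pack 2 in low-left and pack 3 in high-right. I held each one and pushed it down the slope until the force rose sharply (about 16, 17 and 28 N), which I took as the pack's end meeting the rigid bar.

In the last pictures the pack ends lie at bed x ≈ 22, 22 and 128.4 mm, matching the bar faces seen at about 20–22 and 128 mm. They look flat, square and centred to within about 1–2 mm.

**Switch:** I turned it about 1.22 rad clockwise. The last picture shows the bar about 66° (1.15 rad) from off, past the snap point.

**Bystanders:** The bottle, plate, comb and both look-alikes still sit where they were. The lantern was in place before the switch turn; it is mostly hidden in the last views, but nothing came near it. The robot was clear, with no force on the tool.

**Not confirmed:**
- **Contact depth:** I could not read it directly. I inferred it from the hard stops and the pictures, which are good to about 1 mm, against the 1.2 mm of slack allowed.
- **Pack height in the grip:** the packs met the bed with the grasp point 3–8 mm lower than it stood over the trunk top when I gripped them. I didn't find out why; the pictures after release show them lying flat.

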